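Clean the glue pot and put the leather tools away

TASK

Close down the gluing station after class: slide the shutter fully open to its end stop, and scrub the empty pot with the brush in three full up-and-down strokes, each from the rim right down to the floor and back up. Stand the brush and every leather tool on the table (the awl, creaser, punch and slicker, as many as there are) upright in the wooden block's wells, handle up, and at the end slide the shutter fully shut to its other end stop; do not knock the wax puck or the rivet tin aside.

Things in the scene. Friction and masses are not known exactly. Their poses are not given: they have to be found in the camera images.
- station: Fixed glue station: 140 x 240 mm dark base plate carrying an empty steel pot, a blue parking block and, above them, two grey rails (tops 110 mm above the table) along local y in which a flat shutter slides. Origin under the centre of the base, on the table; local y along the rails. The pot axis is at local y = -55 mm, the blue block is on the +y side.
- pot_floor (a point): Centre of the inside floor of the pot, 18 mm above the table. The pot is round, inside radius 37 mm at the floor and 42 mm at the rim, which is 80 mm above this point (98 mm above the table). Axes as the station's, z up.
- shutter (a joint): Travel of the shutter in m: 0 = against its closed end stop (pot fully covered), 0.110 = against its open end stop (over the blue block, pot fully clear), growing towards the station's +y. It slides with about 2.5 N of friction and stays where it is left.
- shutter_grip (a point): Middle of the top face of the shutter's red upright grip, 147 mm above the table. The grip is 40 mm (station x) by 18 mm (station y, the sliding direction) and stands 38 mm above the shutter plate. The plate is 104 x 100 mm, 6 mm thick, top at 109 mm.
- block: Fixed wooden tool block 70 (x) x 344 (y) x 90 mm high, with five square wells 38 x 38 mm, 80 mm deep, in a row along its local y, at y = -136, -68, 0, 68 and 136 mm; the well floors are 10 mm above the table. Origin under its centre, on the table.
- brush: Round pot brush lying on the table. Origin on its long axis at the middle of the handle; local +x runs along the axis to the butt of the handle, -x to the bristle end. Red square handle 30 x 30 mm from x = -45 to +45 mm, 10 mm shaft, then a stiff white and grey round head 30 mm in diameter from x = -75 to -140 mm; 185 mm long, about 100 g.
- brush_tip (a point): Bristle end of the brush, on its axis (brush x = -140 mm).
- awl: Awl with dark wooden handle. Origin on the tool's long axis, inside the handle; local +x runs along the axis to the butt of the handle, -x to the tip. Square handle 24 x 24 mm from x = -45 to +50 mm, then a 10 mm round shank (a thicker end piece up to 18 mm wide on some) to the tip at x = -115 mm; 165 mm long, about 90 g. It starts lying flat on the table, or is absent.
- creaser: Edge creaser with green handle. Origin on the tool's long axis, inside the handle; local +x runs along the axis to the butt of the handle, -x to the tip. Square handle 24 x 24 mm from x = -45 to +50 mm, then a 10 mm round shank (a thicker end piece up to 18 mm wide on some) to the tip at x = -115 mm; 165 mm long, about 90 g. It starts lying flat on the table, or is absent.
- punch: Hole punch with yellow handle. Origin on the tool's long axis, inside the handle; local +x runs along the axis to the butt of the handle, -x to the tip. Square handle 24 x 24 mm from x = -45 to +50 mm, then a 10 mm round shank (a thicker end piece up to 18 mm wide on some) to the tip at x = -115 mm; 165 mm long, about 90 g. It starts lying flat on the table, or is absent.
- slicker: Edge slicker with blue handle. Origin on the tool's long axis, inside the handle; local +x runs along the axis to the butt of the handle, -x to the tip. Square handle 24 x 24 mm from x = -45 to +50 mm, then a 10 mm round shank (a thicker end piece up to 18 mm wide on some) to the tip at x = -115 mm; 165 mm long, about 90 g. It starts lying flat on the table, or is absent.
- awl_tip (a point): Working tip of the awl, on its axis (awl x = -115 mm).
- creaser_tip (a point): Working tip of the creaser, on its axis (creaser x = -115 mm).
- punch_tip (a point): Working tip of the punch, on its axis (punch x = -115 mm).
- slicker_tip (a point): Working tip of the slicker, on its axis (slicker x = -115 mm).
- wax: Bystander: yellow wax puck 52 mm in diameter, 20 mm high, origin under its centre.
- tin: Bystander: flat metal rivet tin 68 mm in diameter, 28 mm high, origin under its centre.
Mind the look-alikes: they are no part of the job. Of the things shaped like the punch, the yellow one is meant.

How it is judged:
By the outcome, as a careful person would: the job done as asked, in the order asked, and still so for the second after the job is handed in, with the robot touching nothing.
Of awl, creaser, punch, slicker only 2 to 4 are there at a start; the rules pass over those that are not, and their reading is None.
At some moment in a run one of awl, creaser, punch, slicker, brush may be knocked a few centimetres aside while the robot is not near it.
Once in a run the grip may slacken for a moment while it holds something.
It also fails if it takes over 210 s, if anything falls off the work surface, if the arm or the gripper's body presses on something with over 40 N, if the wrist force passes 120 N, or if a joint passes its speed limit or range.

ROBOT

A 6-joint arm with a two-finger parallel gripper is mounted at the origin on the work surface. World frame = base frame: x ahead of the robot, y to its left, z up, the work surface at z = 0. Lengths are in m, angles in rad, forces in N, time in s.
With the tool pointing down it reaches from about 0.3 to 0.825 m from the base axis. Payload 5.4 kg.
Tool frame: the origin (TCP) lies at the very end of the fingers, on their centre line; the grasp point (between the pads) lies 19 mm behind it; z points along the fingers, y is the line along which they close (so a half turn about z gives the same grasp; the last joint's range is limited). The gripper opens to 92 mm and grips with 3 to 60 N. Pads are 20 mm wide; open, the fingers measure 128 mm over their backs; the gripper's body (75 mm by 189 mm) begins 69 mm behind the grasp point.
Start: joints at [-1.39, 0.158, 1.597, -0, 1.386, -0.21], TCP at [0.219, -0.532, 0.215] pointing down, gripper open.
Joint ranges: [-2.91, 2.91], [-0.94, 2.29], [0.18, 2.7], [-1.29, 4.43], [0.17, 2.64], [-3, 3]. Speed limits (rad/s): [2.57, 2.57, 3.14, 3.14, 3.14, 3.14].

INTERFACE

Orientations are given as a rotation vector (axis times angle).
In Python, from cell import * gives the robot as it stands.
- The arm moves only by the tool carry_out, never from a script. Its argument "targets" is a list of rows, each an object of numbers: "dx", "dy", "dz": the shift along the tool's x, y, z as a fraction of full scale; "roll": the turn about the tool's z as a fraction of full scale; "jaw": the opening, from 0 (shut) to 1 (fully open). In form: [{"dx": .., "dy": .., "dz": .., "roll": .., "jaw": ..}, ...]. A call has 1 to 12 rows; each row is the pose to reach, as a shift and turn from the pose commanded when the call began, along the tool's axes at that moment; what a row does not reach only later rows make up. Full scale, the value 1, is 40 cm for a shift and 30 degrees for a turn. A row lasts 1/8 s, in which the tool goes at most 62.5 mm and 10.7 degrees, less where a joint would pass 70% of its speed; a pose out of reach is approached as far as the arm can. A call with a number of a shift or a turn outside -1 to 1 is refused whole. A call with a gripper value outside its range is refused whole. The fingers move at their own pace and stop on an object; "force" is the grip in N (left out, the last holds). Time passes only in rows, so rows that repeat a pose let the fingers close. It gives the time, the measured TCP pose, the force, the opening and the grip force at its end, in the units of the state.
- sense(): the state, without advancing time (a new reading comes with each control period).
- camera(name): name is "scene" or "side" or "wrist"; returns a dict with "image" (384x512x3 uint8, red, green, blue), "vertical_fov" (degrees; the focal length in pixels is half the picture's height over the tangent of half this angle, whatever the lens; pixels are square), "cx", "cy" (the principal point, pixels), "k1" (the pictures are not rectified: a ray, as slopes to the right and down, at radius r is drawn at 1 + k1 r^2 times it, then the intrinsics apply), "eye" and "rotation" of the camera in the world; the wrist camera has in their place "hand_eye" (4x4, takes a point from camera to tool coordinates, whose origin is the TCP and whose axes are the flange's). Camera axes: x right, y down, z forward; pixel columns grow to the right and rows downward; lengths in m; the calibration is good to about 2 mm. A picture is of the moment at which its call begins: read the wrist's pose just before it. There is no depth.
- sign_off(): hands the job in; it is judged then, once.
The state is a dict: "t": time; "qpos": joint angles; "qd": joint speeds; "joint_efforts": joint torques, N m; "tool_pos": TCP position; "tool_rot": TCP orientation; "wrist_force": force on the tool from outside, world axes, zero at the start; "ft_torque": the same for the moment, N m; "gripper_width": finger opening in m; "finger_force": force on a finger pad.
Only numpy, scipy, OpenCV 4.12 (cv2) and the standard library are available. Lean on these libraries where they do the work, as an engineer would, in place of code of your own. Each camera call takes 0.05 s, during which the arm holds its last target. There are 200 camera calls.

## Working session

There is one attempt and no reset: what is moved stays moved. The work goes in short steps, Python scripts to look and compute and a tool call to move; the robot and the scene stay as the last step left them, time stands still between calls to the robot, and variables do not carry over. Pictures are saved under pics/ and viewed, at most 14 in all, crops included, and the job is handed in when it is done.

Besides the shell and the picture viewer there is one more tool, called after "Request:" as name(argument=value, ...), one argument or row to a line, values as JSON. carry_out: Moves the arm, as the interface text tells. Its arguments: {"type":"object","properties":{"targets":{"type":"array","items":{"type":"object","properties":{"dx":{"type":"number","minimum":-1,"maximum":1},"dy":{"type":"number","minimum":-1,"maximum":1},"dz":{"type":"number","minimum":-1,"maximum":1},"roll":{"type":"number","minimum":-1,"maximum":1},"jaw":{"type":"number"}}}},"force":{"type":"number"}},"required":["targets"]}

```bash
ls; mkdir -p pics; python3 - <<'E'
from cell import *
import cv2,numpy as np
s=sense(); print({k:np.round(v,3).tolist() for k,v in s.items()})
for n in ("scene","side"):
    c=camera(n); cv2.imwrite(f"pics/{n}0.png",c["image"][:,:,::-1]); print(n,{k:np.round(v,4).tolist() for k,v in c.items() if k!="image"})
c=camera("wrist"); cv2.imwrite("pics/wrist0.png",c["image"][:,:,::-1]);print({k:np.round(v,4).tolist() for k,v in c.items() if k!="image"})
E
```

```text
pics
{'t': 0.0, 'qpos': [-1.39, 0.159, 1.598, -0.0, 1.386, -0.21], 'qd': [0.0, 0.0, -0.0, -0.0, 0.0, 0.0], 'joint_efforts': [-0.0, -38.557, -32.211, 0.07, 0.037, -0.0], 'tool_pos': [0.219, -0.531, 0.214], 'tool_rot': [-3.08, -0.61, -0.0], 'wrist_force': [1.229, 0.149, 0.091], 'ft_torque': [0.025, -0.081, -0.048], 'finger_force': 0.0, 'gripper_width': 0.092}
scene {'vertical_fov': 51.3602, 'cx': 256.7414, 'cy': 185.1201, 'k1': -0.1315, 'eye': [1.1417, 0.0967, 0.7117], 'rotation': [-1.6273, -1.8505, 0.7969]}
side {'vertical_fov': 57.847, 'cx': 258.0576, 'cy': 195.6339, 'k1': 0.0222, 'eye': [0.2144, 0.7983, 0.5884], 'rotation': [-0.4879, 2.5482, -1.4609]}
{'vertical_fov': 67.0817, 'cx': 249.4561, 'cy': 196.4094, 'k1': -0.0132, 'hand_eye': [[-0.0002, -0.964, -0.2659, 0.0756], [1.0, 0.0, -0.0007, 0.0001], [0.0007, -0.2659, 0.964, -0.1705], [0.0, 0.0, 0.0, 1.0]]}
```

View pics/scene0.png

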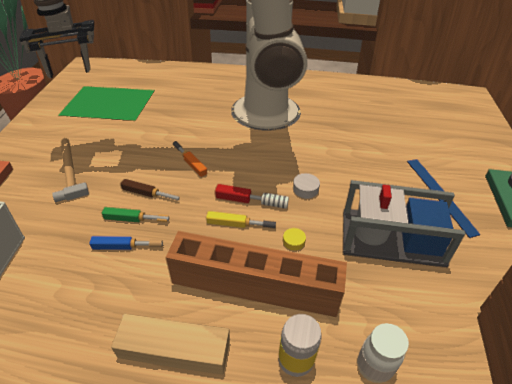

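View pics/side0.png

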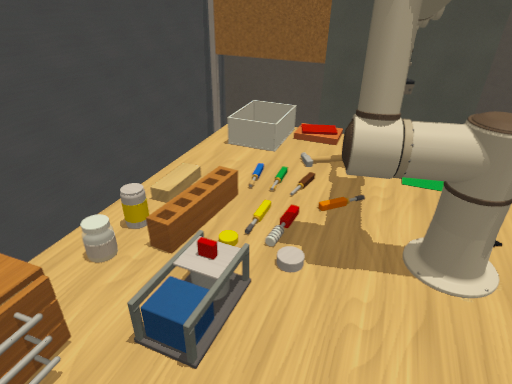

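```bash
cat > h.py <<'E'
from cell import *
import cv2,numpy as np
from scipy.spatial.transform import Rotation as R
def snap(n,f=None):
    s=sense(); c=camera(n); im=np.ascontiguousarray(c["image"][:,:,::-1])
    if f: cv2.imwrite("pics/"+f,im)
    fl=192/np.tan(np.radians(c["vertical_fov"])/2)
    if n=="wrist":
        T=np.eye(4);T[:3,:3]=R.from_rotvec(s["tool_rot"]).as_matrix();T[:3,3]=s["tool_pos"]
        T=T@np.array(c["hand_eye"]); Rm,e=T[:3,:3],T[:3,3]
    else: 
        r=np.array(c["rotation"]); Rm=r if r.shape==(3,3) else R.from_rotvec(r).as_matrix(); e=np.array(c["eye"])
    return dict(im=im,f=fl,cx=c["cx"],cy=c["cy"],k=c["k1"],R=Rm,e=e)
def rays(v,p):
    p=np.atleast_2d(np.array(p,float)); d=(p-[v["cx"],v["cy"]])/v["f"]; u=d.copy()
    for _ in range(20): u=d/(1+v["k"]*(u**2).sum(1,keepdims=True))
    q=np.c_[u,np.ones(len(u))]@v["R"].T
    return q/np.linalg.norm(q,axis=1,keepdims=True)
def plane(v,p,z):
    q=rays(v,p); return v["e"]+q*((z-v["e"][2])/q[:,2:])
def proj(v,P):
    c=(np.atleast_2d(P)-v["e"])@v["R"]; u=c[:,:2]/c[:,2:]
    return u*(1+v["k"]*(u**2).sum(1,keepdims=True))*v["f"]+[v["cx"],v["cy"]]
def tri(v,p,w,q):
    A=np.zeros((3,3));b=np.zeros(3)
    for x,y in((v,p),(w,q)):
        d=rays(x,y)[0];M=np.eye(3)-np.outer(d,d);A+=M;b+=M@x["e"]
    return np.linalg.solve(A,b)
# hue ranges (OpenCV), min sat, min val
COL=dict(brush=[(0,4),(175,180)],punch=[(24,32)],creaser=[(55,75)],slicker=[(105,118)],awl=[(6,13)])
def mask(im,h,s=150,v=40,vmax=255):
    hsv=cv2.cvtColor(im,cv2.COLOR_BGR2HSV); m=0
    for a,b in h: m=m|cv2.inRange(hsv,(a,s,v),(b,255,vmax))
    return cv2.morphologyEx(m,cv2.MORPH_OPEN,np.ones((2,2),np.uint8))
def blobs(m,amin=40):
    n,l,st,c=cv2.connectedComponentsWithStats(m)
    return [(int(st[i,4]),c[i],l==i) for i in np.argsort(-st[:,4]) if i and st[i,4]>=amin]
def yaw():
    r=R.from_rotvec(sense()["tool_rot"]).as_matrix(); return np.degrees(np.arctan2(r[1,0],r[0,0]))
def go(x,y,z,yawd=None):
    """print fractions for a move to world TCP x,y,z; yawd = wanted world heading of tool x (mod 180)"""
    s=sense(); r=R.from_rotvec(s["tool_rot"]).as_matrix()
    d=r.T@(np.array([x,y,z])-s["tool_pos"])/0.4
    t=0
    if yawd is not None:
        t=-((yawd-yaw()+90)%180-90)/30   # tool z is down: positive roll lowers world yaw
    print("d",np.round(d,3),"roll",np.round(t,3),"q6",round(s["qpos"][5],2))
def st():
    s=sense(); print("t",round(s["t"],2),"p",np.round(s["tool_pos"],4),"yaw",round(yaw(),1),"w",round(s["gripper_width"],4),"ff",round(s["finger_force"],1),"F",np.round(s["wrist_force"],1),"q6",round(s["qpos"][5],2))
E
python3 - <<'E'
from h import *
v=snap("scene");w=snap("side")
for n in COL:
    for nm,u in(("scene",v),("side",w)):
        b=blobs(mask(u["im"],COL[n],150,40),25)[:7]
        print(n,nm,[(a,c.round().astype(int).tolist(),plane(u,c,.012)[0][:2].round(3).tolist()) for a,c,_ in b])
E
```

```text
brush scene [(474, [234, 194], [0.425, -0.037]), (209, [386, 197], [0.382, 0.35]), (112, [206, 6], [-0.991, -0.423])]
brush side [(330, [208, 249], [0.576, 0.185]), (305, [320, 130], [0.502, -0.819]), (214, [290, 217], [0.422, -0.041])]
punch scene [(325, [295, 238], [0.547, 0.124]), (254, [226, 217], [0.506, -0.042])]
punch side [(414, [137, 213], [0.849, 0.119]), (243, [229, 238], [0.544, 0.123]), (179, [264, 210], [0.508, -0.045])]
creaser scene [(2149, [109, 104], [0.049, -0.531]), (332, [122, 215], [0.534, -0.294])]
creaser side [(350, [424, 184], [0.045, -0.419]), (74, [283, 173], [0.528, -0.303])]
slicker scene [(966, [439, 215], [0.43, 0.48]), (468, [111, 243], [0.623, -0.286]), (242, [425, 176], [0.281, 0.471]), (75, [445, 225], [0.462, 0.487])]
slicker side [(777, [165, 330], [0.536, 0.435]), (270, [205, 324], [0.471, 0.394]), (26, [260, 172], [0.608, -0.282])]
awl scene [(7640, [258, 272], [0.652, 0.052]), (2646, [480, 50], [-0.691, 0.94]), (2358, [406, 40], [-0.709, 0.586]), (1895, [146, 34], [-0.562, -0.611]), (1555, [21, 90], [-0.016, -0.919]), (725, [320, 20], [-0.872, 0.18]), (630, [224, 13], [-0.882, -0.306])]
awl side [(444, [319, 137], [0.484, -0.719]), (89, [308, 180], [0.429, -0.291])]
```

View pics/wrist0.png

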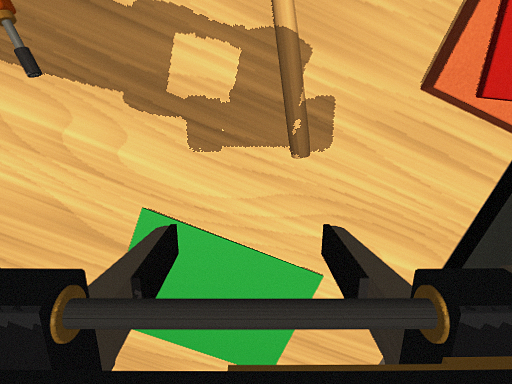

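```bash
python3 - <<'E'
from h import *
v=snap("scene");w=snap("side")
g=tri(v,[386,197],w,[208,249]);print("grip",g)
st();go(.55,-.12,.35,0); go(.45,.25,.35,0)
E
```

```text
grip [0.50488053 0.30808519 0.12586759]
t 0.35 p [ 0.219  -0.5315  0.2144] yaw 22.4 w 0.0923 ff 0.0 F [ 0.2 -0.1  0.7] q6 -0.21
d [ 1.157 -0.636 -0.339] roll 0.746 q6 -0.21
d [ 1.278 -1.587 -0.338] roll 0.746 q6 -0.21
```

Request:
carry_out(
  targets=[
    {"dx": 0, "dy": 0, "dz": -0.36, "jaw": 1},
    {"dx": 0, "dy": 0, "dz": -0.36},
    {"dx": 0, "dy": 0, "dz": -0.36},
    {"dx": 0.915, "dy": -0.705, "dz": -0.36, "roll": 0.746},
    {"dx": 0.915, "dy": -0.705, "dz": -0.36, "roll": 0.746},
    {"dx": 0.915, "dy": -0.705, "dz": -0.36, "roll": 0.746},
    {"dx": 0.915, "dy": -0.705, "dz": -0.36, "roll": 0.746},
    {"dx": 0.915, "dy": -0.705, "dz": -0.36, "roll": 0.746},
    {"dx": 0.915, "dy": -0.705, "dz": -0.36, "roll": 0.746},
    {"dx": 0.915, "dy": -0.705, "dz": -0.36, "roll": 0.746},
    {"dx": 0.915, "dy": -0.705, "dz": -0.36, "roll": 0.746},
    {"dx": 0.915, "dy": -0.705, "dz": -0.36, "roll": 0.746},
  ],
)

```text
validation failed for argument at $.ta...
```

```bash
python3 - <<'E'
from h import *
st();snap("wrist","w1.png");go(.45,.2,.36,0)
E
```

```text
t 0.35 p [ 0.219  -0.5315  0.2144] yaw 22.4 w 0.0923 ff 0.0 F [ 0.2 -0.1  0.7] q6 -0.21
d [ 1.231 -1.471 -0.363] roll 0.746 q6 -0.21
```

View pics/w1.png

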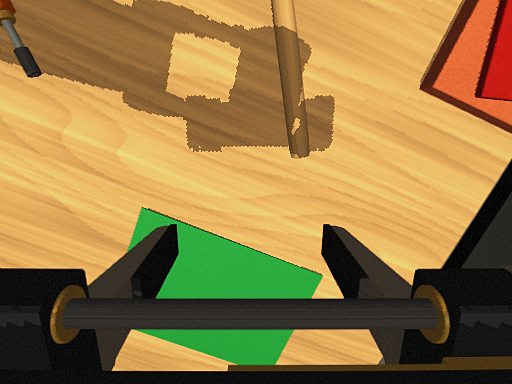

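Request:
carry_out(
  targets=[
    {"dx": 0, "dy": 0, "dz": -0.36, "roll": 0, "jaw": 1},
    {"dx": 0, "dy": 0, "dz": -0.36, "roll": 0, "jaw": 1},
    {"dx": 0, "dy": 0, "dz": -0.36, "roll": 0, "jaw": 1},
    {"dx": 0.915, "dy": -0.705, "dz": -0.36, "roll": 0.746, "jaw": 1},
    {"dx": 0.915, "dy": -0.705, "dz": -0.36, "roll": 0.746, "jaw": 1},
    {"dx": 0.915, "dy": -0.705, "dz": -0.36, "roll": 0.746, "jaw": 1},
    {"dx": 0.915, "dy": -0.705, "dz": -0.36, "roll": 0.746, "jaw": 1},
    {"dx": 0.915, "dy": -0.705, "dz": -0.36, "roll": 0.746, "jaw": 1},
    {"dx": 0.915, "dy": -0.705, "dz": -0.36, "roll": 0.746, "jaw": 1},
    {"dx": 0.915, "dy": -0.705, "dz": -0.36, "roll": 0.746, "jaw": 1},
    {"dx": 0.915, "dy": -0.705, "dz": -0.36, "roll": 0.746, "jaw": 1},
    {"dx": 0.915, "dy": -0.705, "dz": -0.36, "roll": 0.746, "jaw": 1},
  ],
)

```text
t: 1.9
tool_pos: [0.4502, -0.13, 0.3577]
tool_rot: [-3.141, -0.006, 0.002]
wrist_force: [-0.3, -0.0, 0.5]
gripper_width: 0.0922
finger_force: 0.0
```

```bash
python3 - <<'E'
from h import *
st();snap("wrist","w2.png");go(.47,.19,.36,0)
E
```

```text
t 1.9 p [ 0.4502 -0.13    0.3577] yaw 0.2 w 0.0922 ff 0.0 F [-0.3 -0.   0.5] q6 1.03
d [ 0.052 -0.803 -0.005] roll 0.003 q6 1.03
```

View pics/w2.png

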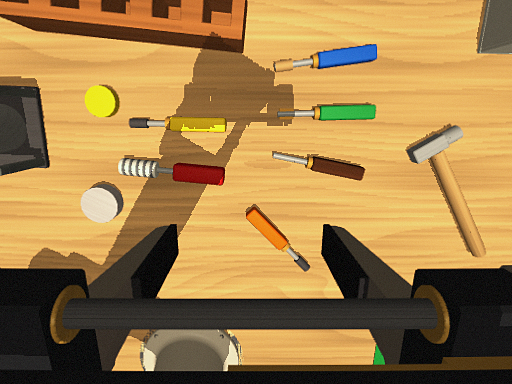

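Request:
carry_out(
  targets=[
    {"dx": 0.05, "dy": -0.8, "dz": 0, "roll": 0, "jaw": 1},
    {"dx": 0.05, "dy": -0.8, "dz": 0, "roll": 0, "jaw": 1},
    {"dx": 0.05, "dy": -0.8, "dz": 0, "roll": 0, "jaw": 1},
    {"dx": 0.05, "dy": -0.8, "dz": 0, "roll": 0, "jaw": 1},
    {"dx": 0.05, "dy": -0.8, "dz": 0, "roll": 0, "jaw": 1},
    {"dx": 0.05, "dy": -0.8, "dz": 0, "roll": 0, "jaw": 1},
    {"dx": 0.05, "dy": -0.8, "dz": 0, "roll": 0, "jaw": 1},
  ],
)

```text
t: 2.82
tool_pos: [0.4701, 0.1874, 0.3582]
tool_rot: [3.141, -0.001, -0.001]
wrist_force: [-0.3, -0.2, 0.1]
gripper_width: 0.0919
finger_force: 0.0
```

```bash
python3 - <<'E'
from h import *
st();snap("wrist","w3.png")
E
```

```text
t 2.83 p [0.4701 0.1874 0.3582] yaw -0.0 w 0.0919 ff 0.0 F [-0.3 -0.2  0.1] q6 1.71
```

View pics/w3.png

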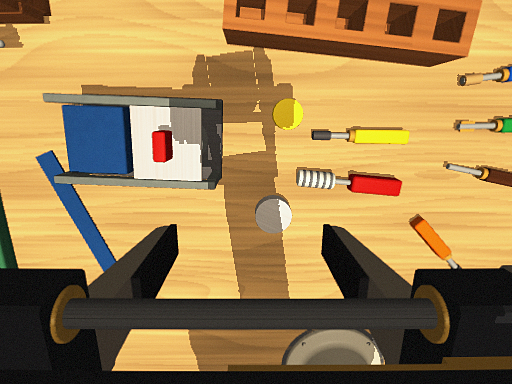

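```bash
python3 - <<'E'
from h import *
v=snap("wrist");hsv=cv2.cvtColor(v["im"],cv2.COLOR_BGR2HSV)
r=[b for b in blobs(mask(v["im"],COL["brush"],150,100)) if b[1][0]<220][0]
print("grip px",r[:2],plane(v,r[1],.147)); 
s=snap("scene");g=[b for b in blobs(mask(s["im"],COL["brush"],150,60)) if b[1][0]>300][0]
w=snap("side");gw=[b for b in blobs(mask(w["im"],COL["brush"],150,60)) if b[1][0]<250][0]
print(tri(v,r[1],s,g[1]),tri(v,r[1],w,gw[1]),tri(s,g[1],w,gw[1]))
m=cv2.inRange(hsv,(0,0,90),(180,45,255)); m[:, :100]=0;m[:,215:]=0;m[:85]=0;m[200:]=0
b=blobs(m)[0];p=cv2.minAreaRect(cv2.findContours(b[2].astype(np.uint8),0,2)[0][0]);print("plate",p)
print(plane(v,cv2.boxPoints(p),.109).round(4))
blue=[x for x in blobs(mask(v["im"],[(105,118)],150,40)) ]
for a,c,mm in blue[:3]: print(a,c.round(),cv2.minAreaRect(cv2.findContours(mm.astype(np.uint8),0,2)[0][0]))
cv2.imwrite("pics/crop3.png",cv2.resize(v["im"][80:200,30:240],None,fx=3.5,fy=3.5,interpolation=cv2.INTER_CUBIC))
go(.69,0.06,.36,0)
E
```

```text
grip px (389, array([159.3907455 , 147.59125964])) [[0.50684145 0.30489419 0.147     ]]
[0.50454518 0.31063218 0.12481004] [0.50416419 0.30986004 0.12934811] [0.50543694 0.30807147 0.12663119]
plate ((153.50518798828125, 141.8656005859375), (110.4568099975586, 89.62604522705078), 2.2025980949401855)
[[0.4487 0.4152 0.109 ]
 [0.5752 0.3927 0.109 ]
 [0.5689 0.2407 0.109 ]
 [0.4418 0.2506 0.109 ]]
4057 [ 97. 140.] ((97.0, 140.5), (67.0, 68.0), 90.0)
1964 [ 78. 212.] ((77.01181030273438, 211.3820343017578), (131.502685546875, 16.95706558227539), 59.87568283081055)
d [ 0.55   0.315 -0.003] roll -0.005 q6 1.71
```

View pics/crop3.png

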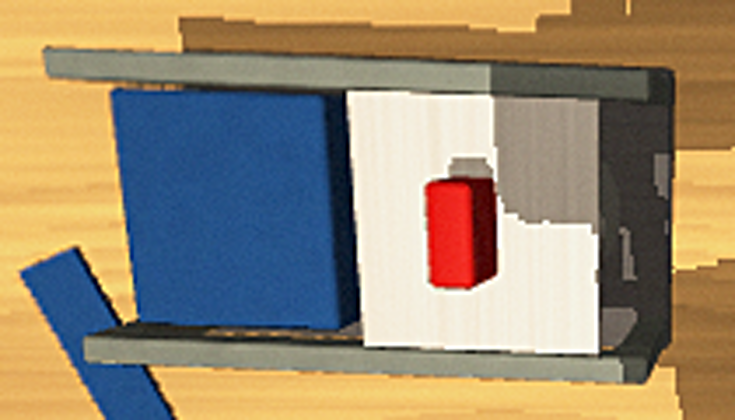

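Request:
carry_out(
  targets=[
    {"dx": 0.55, "dy": 0.45, "dz": 0, "roll": 0, "jaw": 1},
    {"dx": 0.55, "dy": 0.45, "dz": 0, "roll": 0, "jaw": 1},
    {"dx": 0.55, "dy": 0.45, "dz": 0, "roll": 0, "jaw": 1},
    {"dx": 0.55, "dy": 0.45, "dz": 0, "roll": 0, "jaw": 1},
    {"dx": 0.55, "dy": 0.45, "dz": 0, "roll": 0, "jaw": 1},
    {"dx": 0.55, "dy": 0.45, "dz": 0, "roll": 0, "jaw": 1},
  ],
)

```text
t: 3.78
tool_pos: [0.6907, 0.0049, 0.3568]
tool_rot: [3.142, -0.007, -0.003]
wrist_force: [-0.0, -0.0, -0.1]
gripper_width: 0.092
finger_force: 0.0
```

```bash
python3 - <<'E'
from h import *
st();snap("wrist","w4.png")
E
```

```text
t 3.77 p [0.6907 0.0049 0.3568] yaw -0.3 w 0.092 ff 0.0 F [-0.  -0.  -0.1] q6 1.41
```

View pics/w4.png

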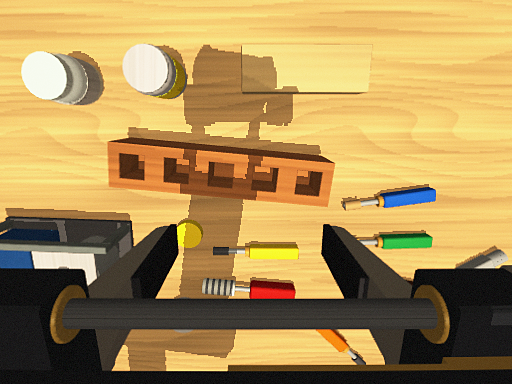

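```bash
python3 - <<'E'
from h import *
im=cv2.imread("pics/w4.png");cv2.imwrite("pics/crop4.png",cv2.resize(im[130:215,100:345],None,fx=3.2,fy=3.2,interpolation=cv2.INTER_CUBIC))
v=snap("wrist");E=lambda p:np.array(p)/3.5+[30,80]
import json
E
```

```text
(no output)
```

View pics/crop4.png

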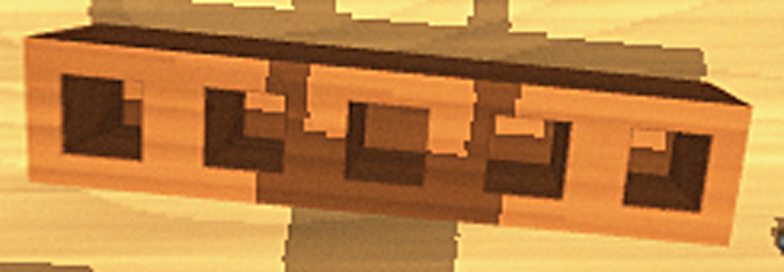

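```bash
python3 - <<'E'
from h import *
E4=lambda p:(np.array(p,float)-[0,0])/3.2+[100,130]-.35
E3=lambda p:np.array(p,float)/3.5+[30,80]-.35
v=snap("wrist")
c=plane(v,E4([(27,38),(751,105),(728,245),(29,181)]),.09)
print("block corners",c.round(4).tolist(),c.mean(0).round(4), [np.linalg.norm(c[i]-c[i-1]).round(4) for i in range(4)])
W=plane(v,E4([(102,117),(386,143),(668,170)]),.09);print("wells",W.round(4).tolist(),np.linalg.norm(W[2]-W[0]))
d=W[0]-W[2];print("yaw",np.degrees(np.arctan2(d[1],d[0])))
s=snap("scene")
print("scene px of wells",proj(s,W).round(1).tolist()); print("pred",[tri(s,p,v,E4(q)).round(4).tolist() for p,q in(((169,255),(29,181)),((346,265),(27,38)))])
cv2.imwrite("pics/crop5.png",cv2.resize(s["im"][170:315,160:470],None,fx=2.5,fy=2.5,interpolation=cv2.INTER_CUBIC))
# station from saved w3 pose
v3=dict(v);T=np.eye(4)
v3["e"]=None
import pickle
E
```

```text
block corners [[0.7295, 0.2204, 0.09], [0.6974, -0.1211, 0.09], [0.6275, -0.115, 0.09], [0.6606, 0.2284, 0.09]] [0.6787 0.0532 0.09  ] [np.float64(0.0693), np.float64(0.343), np.float64(0.0701), np.float64(0.345)]
wells [[0.692, 0.1891, 0.09], [0.6791, 0.0533, 0.09], [0.6657, -0.0831, 0.09]] 0.2735212498004298
yaw 84.46861916958228
scene px of wells [[328.9, 273.0], [258.0, 260.1], [190.2, 246.9]]
pred [[0.8141, 0.0148, 0.396], [0.731, 0.1975, 0.1611]]
```

View pics/crop5.png

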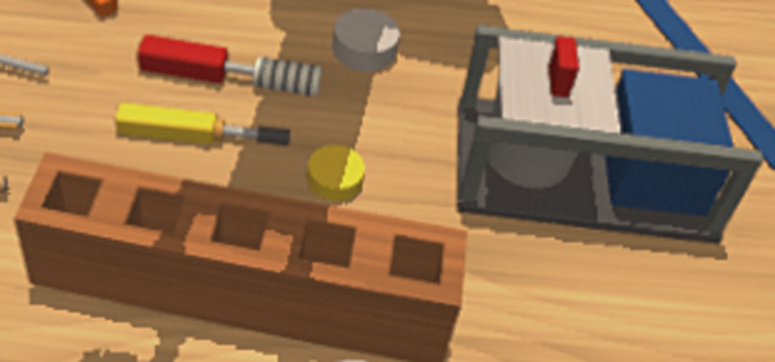

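```bash
python3 - <<'E'
from h import *
E4=lambda p:np.array(p,float)/3.2+[100,130]-.35
E3=lambda p:np.array(p,float)/3.5+[30,80]-.35
E5=lambda p:np.array(p,float)/2.5+[160,170]-.3
v=snap("wrist");s=snap("scene")
for a,b in(((47,154),(728,245)),((467,231),(29,181))): print("blk",tri(s,E5(a),v,E4(b)).round(4))
H=v["R"],v["e"]
Tn=np.eye(4);Tn[:3,:3]=R.from_rotvec(sense()["tool_rot"]).as_matrix();Tn[:3,3]=sense()["tool_pos"]
C=np.eye(4);C[:3,:3],C[:3,3]=H
To=np.eye(4);To[:3,:3]=R.from_rotvec([3.141,-.001,-.001]).as_matrix();To[:3,3]=[.4701,.1874,.3582]
D=To@np.linalg.inv(Tn)@C
u=dict(v,R=D[:3,:3],e=D[:3,3])
P=plane(u,E3([(45,48),(672,68),(85,362),(645,383)]),.11);print("rails UL UR LL LR",P.round(4).tolist())
Q=plane(u,E3([(347,90),(600,100),(365,345),(600,352)]),.109);print("plate",Q.round(4).tolist(),Q.mean(0))
print("griptop",plane(u,E3([(427,183),(470,180),(432,285),(474,289)]),.147).round(4).tolist())
# rail end height check: near-rail right end (scene crop 475,28..) 
print("rail tri",tri(s,E5((470,120)),u,E3((672,68))).round(4),tri(s,E5((760,157)),u,E3((45,48))).round(4), tri(s,E5((560,40)),u,E3((449,180))).round(4))
E
```

```text
blk [ 0.6265 -0.1166  0.0863]
blk [0.6625 0.2253 0.0933]
rails UL UR LL LR [[0.5773, 0.472, 0.11], [0.5686, 0.2255, 0.11], [0.4508, 0.4788, 0.11], [0.4412, 0.2404, 0.11]]
plate [[0.5609, 0.3547, 0.109], [0.5567, 0.2545, 0.109], [0.4577, 0.3585, 0.109], [0.4545, 0.2591, 0.109]] [0.50744848 0.30670395 0.109     ]
griptop [[0.5266, 0.3135, 0.147], [0.5276, 0.2976, 0.147], [0.4888, 0.3151, 0.147], [0.4873, 0.2992, 0.147]]
rail tri [0.5683 0.225  0.1156] [0.5771 0.4686 0.1132] [0.529  0.2924 0.178 ]
```

```bash
python3 - <<'E'
from h import *
go(.5075,.306,.22,-2.1);go(.5075,.306,.124,-2.1)
E
```

```text
d [-0.454 -0.742  0.348] roll 0.072 q6 1.41
d [-0.454 -0.742  0.588] roll 0.072 q6 1.41
```

Request:
carry_out(
  targets=[
    {"dx": -0.454, "dy": -0.742, "dz": 0.1, "roll": 0.07, "jaw": 0.65},
    {"dx": -0.454, "dy": -0.742, "dz": 0.1, "roll": 0.07, "jaw": 0.65},
    {"dx": -0.454, "dy": -0.742, "dz": 0.1, "roll": 0.07, "jaw": 0.65},
    {"dx": -0.454, "dy": -0.742, "dz": 0.1, "roll": 0.07, "jaw": 0.65},
    {"dx": -0.454, "dy": -0.742, "dz": 0.1, "roll": 0.07, "jaw": 0.65},
    {"dx": -0.454, "dy": -0.742, "dz": 0.1, "roll": 0.07, "jaw": 0.65},
    {"dx": -0.454, "dy": -0.742, "dz": 0.348, "roll": 0.07, "jaw": 0.65},
    {"dx": -0.454, "dy": -0.742, "dz": 0.348, "roll": 0.07, "jaw": 0.65},
    {"dx": -0.454, "dy": -0.742, "dz": 0.348, "roll": 0.07, "jaw": 0.65},
    {"dx": -0.454, "dy": -0.742, "dz": 0.58, "roll": 0.07, "jaw": 0.65},
    {"dx": -0.454, "dy": -0.742, "dz": 0.58, "roll": 0.07, "jaw": 0.65},
    {"dx": -0.454, "dy": -0.742, "dz": 0.58, "roll": 0.07, "jaw": 0.65},
  ],
)

```text
t: 5.58
tool_pos: [0.5077, 0.3052, 0.1265]
tool_rot: [3.14, -0.057, -0.003]
wrist_force: [0.9, -0.1, 0.4]
gripper_width: 0.0598
finger_force: 0.0
```

Request:
carry_out(
  targets=[
    {"dx": 0, "dy": 0, "dz": 0, "roll": 0, "jaw": 0},
    {"dx": 0, "dy": 0, "dz": 0, "roll": 0, "jaw": 0},
    {"dx": 0, "dy": 0, "dz": 0, "roll": 0, "jaw": 0},
    {"dx": 0, "dy": 0, "dz": 0, "roll": 0, "jaw": 0},
    {"dx": 0, "dy": 0, "dz": 0, "roll": 0, "jaw": 0},
  ],
  force=20,
)

```text
t: 6.2
tool_pos: [0.5086, 0.3056, 0.1271]
tool_rot: [-3.14, 0.058, -0.001]
wrist_force: [-0.4, 0.9, 1.8]
gripper_width: 0.0179
finger_force: 20.0
```

Request:
carry_out(
  targets=[
    {"dx": 0, "dy": -0.05, "dz": 0, "roll": 0, "jaw": 0},
    {"dx": 0, "dy": -0.1, "dz": 0, "roll": 0, "jaw": 0},
    {"dx": 0, "dy": -0.15, "dz": 0, "roll": 0, "jaw": 0},
    {"dx": 0, "dy": -0.2, "dz": 0, "roll": 0, "jaw": 0},
    {"dx": 0, "dy": -0.225, "dz": 0, "roll": 0, "jaw": 0},
    {"dx": 0, "dy": -0.225, "dz": 0, "roll": 0, "jaw": 0},
  ],
)

```text
t: 6.95
tool_pos: [0.5124, 0.3973, 0.1271]
tool_rot: [-3.138, 0.056, -0.004]
wrist_force: [3.6, 2.6, 2.4]
gripper_width: 0.0179
finger_force: 20.0
```

Request:
carry_out(
  targets=[
    {"dx": 0, "dy": -0.01, "dz": 0, "roll": 0, "jaw": 0},
    {"dx": 0, "dy": -0.02, "dz": 0, "roll": 0, "jaw": 0},
    {"dx": 0, "dy": -0.025, "dz": 0, "roll": 0, "jaw": 0},
    {"dx": 0, "dy": -0.025, "dz": 0, "roll": 0, "jaw": 0},
  ],
)

```text
t: 7.45
tool_pos: [0.5127, 0.4053, 0.1271]
tool_rot: [-3.14, 0.058, -0.002]
wrist_force: [5.2, -1.3, 3.3]
gripper_width: 0.0178
finger_force: 20.0
```

Request:
carry_out(
  targets=[
    {"dx": 0, "dy": -0.01, "dz": 0, "roll": 0, "jaw": 0},
    {"dx": 0, "dy": -0.015, "dz": 0, "roll": 0, "jaw": 0},
    {"dx": 0, "dy": -0.015, "dz": 0, "roll": 0, "jaw": 0},
  ],
)

```text
t: 7.82
tool_pos: [0.5129, 0.4109, 0.127]
tool_rot: [3.141, -0.058, 0.002]
wrist_force: [4.3, -3.1, 5.1]
gripper_width: 0.0178
finger_force: 20.0
```

Request:
carry_out(
  targets=[
    {"dx": 0, "dy": -0.01, "dz": 0, "roll": 0, "jaw": 0},
    {"dx": 0, "dy": -0.015, "dz": 0, "roll": 0, "jaw": 0},
    {"dx": 0, "dy": -0.015, "dz": 0, "roll": 0, "jaw": 0},
  ],
)

```text
t: 8.2
tool_pos: [0.5129, 0.411, 0.1269]
tool_rot: [3.128, -0.058, -0.003]
wrist_force: [1.3, -22.6, 12.4]
gripper_width: 0.018
finger_force: 20.0
```

Request:
carry_out(
  targets=[
    {"dx": 0, "dy": 0.008, "dz": 0, "roll": 0, "jaw": 0},
    {"dx": 0, "dy": 0.008, "dz": 0, "roll": 0, "jaw": 0.5},
    {"dx": 0, "dy": 0.008, "dz": 0, "roll": 0, "jaw": 0.5},
    {"dx": 0, "dy": 0.008, "dz": 0, "roll": 0, "jaw": 0.5},
    {"dx": 0, "dy": 0.008, "dz": -0.1, "roll": 0, "jaw": 0.5},
    {"dx": 0, "dy": 0.008, "dz": -0.5, "roll": 0, "jaw": 0.5},
    {"dx": 0, "dy": 0.008, "dz": -0.5, "roll": 0, "jaw": 0.5},
    {"dx": 0, "dy": 0.008, "dz": -0.5, "roll": 0, "jaw": 0.5},
    {"dx": 0, "dy": 0.008, "dz": -0.5, "roll": 0, "jaw": 0.5},
  ],
)

```text
t: 9.32
tool_pos: [0.5132, 0.4152, 0.3305]
tool_rot: [-3.137, 0.056, -0.009]
wrist_force: [0.4, 1.4, -0.6]
gripper_width: 0.0458
finger_force: 0.0
```

```bash
python3 - <<'E'
from h import *
s=snap("scene");b=[b for b in blobs(mask(s["im"],COL["brush"],150,60)) if b[1][0]>300][0]
print(b[:2],proj(s,[[.5115,.411,.147],[.5115,.411,.13],[.5,.396,.147]]).round(1).tolist(),plane(s,b[1],.128))
st();go(.46,-.1,.36,0)
E
```

```text
(238, array([434.22268908, 202.83193277])) [[436.1, 196.0], [433.6, 201.8], [428.2, 191.7]] [[0.51256028 0.41269333 0.128     ]]
t 9.38 p [0.5123 0.4146 0.3272] yaw -2.1 w 0.0458 ff 0.0 F [-0.3 -0.6  0. ] q6 2.1
d [-0.084  1.29  -0.084] roll -0.069 q6 2.1
```

Request:
carry_out(
  targets=[
    {"dx": 0, "dy": 1, "dz": -0.07, "roll": -0.07, "jaw": 1},
    {"dx": 0, "dy": 1, "dz": -0.07, "roll": -0.07, "jaw": 1},
    {"dx": 0, "dy": 1, "dz": -0.07, "roll": -0.07, "jaw": 1},
    {"dx": 0, "dy": 1, "dz": -0.07, "roll": -0.07, "jaw": 1},
    {"dx": 0, "dy": 1, "dz": -0.07, "roll": -0.07, "jaw": 1},
    {"dx": 0, "dy": 1, "dz": -0.07, "roll": -0.07, "jaw": 1},
    {"dx": 0, "dy": 1, "dz": -0.07, "roll": -0.07, "jaw": 1},
    {"dx": 0, "dy": 1, "dz": -0.07, "roll": -0.07, "jaw": 1},
    {"dx": 0, "dy": 1, "dz": -0.07, "roll": -0.07, "jaw": 1},
  ],
)

```text
t: 10.5
tool_pos: [0.4972, 0.0153, 0.3529]
tool_rot: [-3.14, -0.001, 0.005]
wrist_force: [-0.7, 1.0, 0.5]
gripper_width: 0.0917
finger_force: 0.0
```

```bash
cat >> h.py <<'E'
HT=dict(brush=.03,punch=.024,awl=.024,creaser=.024,slicker=.024)
WC=dict(brush=[(0,6),(174,180)],punch=[(22,32)],creaser=[(50,80)],slicker=[(105,120)],awl=[(2,14)])
def loc(v,n,near=None):
    vm=90 if n=="awl" else 255
    m=mask(v["im"],WC[n],120,25,vm); m[260:]=0
    out=[]
    for a,c,mm in blobs(m,150)[:8]:
        rc=cv2.minAreaRect(cv2.findContours(mm.astype(np.uint8),0,2)[0][0]); bx=cv2.boxPoints(rc)
        P=plane(v,bx,HT[n]*.8)[:,:2]; e=[P[1]-P[0],P[2]-P[1]]; L=sorted(np.linalg.norm(e,axis=1)); 
        d=max(e,key=np.linalg.norm); out.append((n,a,c.round(0).tolist(),"ctr",plane(v,c,HT[n]*.8)[0][:2].round(4).tolist(),"LxW",np.round(L,3).tolist(),"axis",round(float(np.degrees(np.arctan2(d[1],d[0]))%180),1)))
    return out
E
python3 - <<'E'
from h import *
st();v=snap("wrist","w6.png")
for n in WC:
    for o in loc(v,n): 
        if .06<o[6][1]<.14: print(*o[1:])
# height check of the brush: scene/side vs wrist
E
```

```text
t 10.5 p [0.4972 0.0153 0.3529] yaw 0.1 w 0.0917 ff 0.0 F [-0.7  1.   0.5] q6 1.36
917 [281.0, 200.0] ctr [0.4264, -0.0399] LxW [0.035, 0.089] axis 84.6
769 [283.0, 153.0] ctr [0.5112, -0.0425] LxW [0.024, 0.093] axis 90.1
424 [57.0, 7.0] ctr [0.7361, 0.3135] LxW [0.012, 0.106] axis 89.4
378 [323.0, 7.0] ctr [0.7348, -0.0961] LxW [0.017, 0.11] axis 103.8
753 [431.0, 141.0] ctr [0.5319, -0.2963] LxW [0.024, 0.097] axis 91.9
900 [24.0, 154.0] ctr [0.5096, 0.4112] LxW [0.057, 0.111] axis 169.2
847 [435.0, 87.0] ctr [0.6199, -0.2887] LxW [0.023, 0.097] axis 98.1
431 [8.0, 247.0] ctr [0.3317, 0.4797] LxW [0.036, 0.076] axis 22.6
```

Request:
carry_out(
  targets=[
    {"dx": 0, "dy": 0, "dz": 0, "roll": -1, "jaw": 1},
    {"dx": 0, "dy": 0, "dz": 0, "roll": -1, "jaw": 1},
    {"dx": 0, "dy": 0, "dz": 0, "roll": -1, "jaw": 1},
  ],
)

```text
t: 10.92
tool_pos: [0.4976, 0.0159, 0.354]
tool_rot: [-3.031, -0.825, 0.001]
wrist_force: [1.1, -0.2, 0.0]
gripper_width: 0.092
finger_force: 0.0
```

Request:
carry_out(
  targets=[
    {"dx": 0, "dy": 0, "dz": 0, "roll": -1, "jaw": 1},
    {"dx": 0, "dy": 0, "dz": 0, "roll": -1, "jaw": 1},
    {"dx": 0, "dy": 0, "dz": 0, "roll": -1, "jaw": 1},
  ],
)

```text
t: 11.3
tool_pos: [0.4976, 0.0158, 0.354]
tool_rot: [-2.714, -1.581, 0.001]
wrist_force: [0.3, 0.3, 0.7]
gripper_width: 0.0921
finger_force: 0.0
```

Request:
carry_out(
  targets=[
    {"dx": 0, "dy": 0, "dz": 0, "roll": -0.82, "jaw": 1},
    {"dx": 0, "dy": 0, "dz": 0, "roll": -0.82, "jaw": 1},
    {"dx": 0, "dy": 0, "dz": 0, "roll": -0.82, "jaw": 1},
    {"dx": 0, "dy": 0, "dz": 0, "roll": -0.82, "jaw": 1},
  ],
)

```text
t: 11.8
tool_pos: [0.4976, 0.0156, 0.3541]
tool_rot: [-2.321, -2.116, 0.001]
wrist_force: [-0.1, 0.4, -0.2]
gripper_width: 0.0919
finger_force: 0.0
```

```bash
python3 - <<'E'
from h import *
st();v=snap("wrist")
print([o for o in loc(v,"brush") if .06<o[6][1]<.14])
go(.423,-.075,.08,84.6);go(.423,-.075,.005,84.6)
E
```

```text
t 11.8 p [0.4976 0.0156 0.3541] yaw 84.7 w 0.0919 ff 0.0 F [-0.1  0.4 -0.2] q6 -0.12
[('brush', 869, [214.0, 195.0], 'ctr', [0.4288, -0.0382], 'LxW', [0.031, 0.093], 'axis', 84.9)]
d [-0.242 -0.164  0.686] roll 0.001 q6 -0.12
d [-0.243 -0.164  0.873] roll 0.001 q6 -0.12
```

Request:
carry_out(
  targets=[
    {"dx": -0.242, "dy": -0.16, "dz": 0.4, "roll": 0, "jaw": 0.65},
    {"dx": -0.242, "dy": -0.16, "dz": 0.4, "roll": 0, "jaw": 0.65},
    {"dx": -0.242, "dy": -0.16, "dz": 0.4, "roll": 0, "jaw": 0.65},
    {"dx": -0.242, "dy": -0.16, "dz": 0.686, "roll": 0, "jaw": 0.65},
    {"dx": -0.242, "dy": -0.16, "dz": 0.686, "roll": 0, "jaw": 0.65},
    {"dx": -0.242, "dy": -0.16, "dz": 0.8, "roll": 0, "jaw": 0.65},
    {"dx": -0.242, "dy": -0.16, "dz": 0.868, "roll": 0, "jaw": 0.65},
    {"dx": -0.242, "dy": -0.16, "dz": 0.868, "roll": 0, "jaw": 0.65},
  ],
)

```text
t: 12.85
tool_pos: [0.4229, -0.0747, 0.0055]
tool_rot: [-2.32, -2.111, 0.003]
wrist_force: [0.0, -0.2, 1.1]
gripper_width: 0.0596
finger_force: 0.0
```

Request:
carry_out(
  targets=[
    {"dx": 0, "dy": 0, "dz": 0, "roll": 0, "jaw": 0},
    {"dx": 0, "dy": 0, "dz": 0, "roll": 0, "jaw": 0},
    {"dx": 0, "dy": 0, "dz": 0, "roll": 0, "jaw": 0},
    {"dx": 0, "dy": 0, "dz": 0, "roll": 0, "jaw": 0},
    {"dx": 0, "dy": 0, "dz": 0, "roll": 0, "jaw": 0},
  ],
  force=4,
)

```text
t: 13.48
tool_pos: [0.4256, -0.0764, 0.0083]
tool_rot: [2.322, 2.114, 0.001]
wrist_force: [-0.8, 0.9, 7.1]
gripper_width: 0.0305
finger_force: 4.0
```

Request:
carry_out(
  targets=[
    {"dx": 0, "dy": 0, "dz": -0.05, "roll": 0, "jaw": 0},
    {"dx": 0, "dy": 0, "dz": -0.1, "roll": 0, "jaw": 0},
    {"dx": 0, "dy": 0, "dz": -0.15, "roll": 0, "jaw": 0},
    {"dx": 0, "dy": 0, "dz": -0.2, "roll": 0, "jaw": 0},
    {"dx": 0, "dy": 0, "dz": -0.25, "roll": 0, "jaw": 0},
    {"dx": 0, "dy": 0, "dz": -0.3, "roll": 0, "jaw": 0},
    {"dx": 0, "dy": 0, "dz": -0.35, "roll": 0, "jaw": 0},
    {"dx": 0, "dy": 0, "dz": -0.4, "roll": 0, "jaw": 0},
    {"dx": 0, "dy": 0, "dz": -0.45, "roll": 0, "jaw": 0},
    {"dx": 0, "dy": 0, "dz": -0.5, "roll": 0, "jaw": 0},
    {"dx": 0, "dy": 0, "dz": -0.55, "roll": 0, "jaw": 0},
    {"dx": 0, "dy": 0, "dz": -0.55, "roll": 0, "jaw": 0},
  ],
)

```text
t: 14.98
tool_pos: [0.4257, -0.0764, 0.2285]
tool_rot: [2.321, 2.113, 0.002]
wrist_force: [-0.4, -0.6, -1.4]
gripper_width: 0.0302
finger_force: 4.0
```

```bash
python3 - <<'E'
from h import *
st();s=snap("scene","s7.png");w=snap("side","sd7.png")
cv2.imwrite("pics/both7.png",np.hstack([s["im"][20:380,130:480],w["im"][20:380,130:480]]))
E
```

```text
t 14.97 p [ 0.4257 -0.0764  0.2285] yaw 84.6 w 0.0302 ff 4.0 F [-0.4 -0.6 -1.4] q6 -0.36
```

View pics/both7.png

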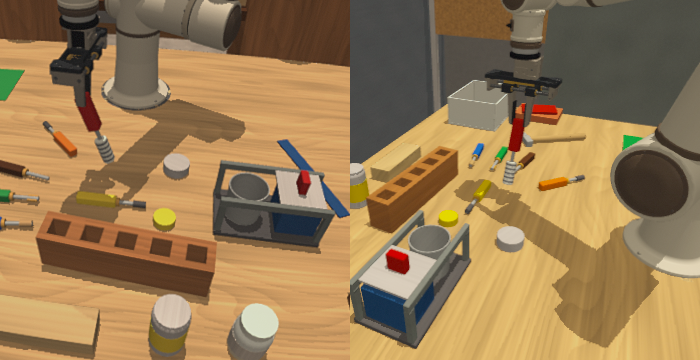

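Request:
carry_out(
  targets=[
    {"dx": 0.04, "dy": 0, "dz": 0, "roll": 0, "jaw": 0},
    {"dx": 0, "dy": 0, "dz": -0.04, "roll": 0, "jaw": 0},
    {"dx": 0.04, "dy": 0, "dz": 0, "roll": 0, "jaw": 0},
    {"dx": 0, "dy": 0, "dz": -0.04, "roll": 0, "jaw": 0},
    {"dx": 0.03, "dy": 0, "dz": 0, "roll": 0, "jaw": 0},
    {"dx": 0, "dy": 0, "dz": -0.03, "roll": 0, "jaw": 0},
    {"dx": 0, "dy": 0, "dz": 0, "roll": 0, "jaw": 0},
    {"dx": 0, "dy": 0, "dz": 0, "roll": 0, "jaw": 0},
  ],
  force=3,
)

```text
t: 16.08
tool_pos: [0.4242, -0.0759, 0.2262]
tool_rot: [-2.322, -2.112, 0.001]
wrist_force: [-0.6, 0.1, -1.6]
gripper_width: 0.0301
finger_force: 3.0
```

```bash
cat >> h.py <<'E'
def held(n,P0,show=True):
    """3D axis of the held tool from its colour blob in scene and side; P0 rough world point of handle"""
    N=[];C=[];V=[]
    for cam in("scene","side"):
        v=snap(cam); h=[(2,14)] if n=="awl" else WC[n]
        m=mask(v["im"],h,110,25,110 if n=="awl" else 255); q=proj(v,P0)[0]
        bl=blobs(m,25)
        b=min(bl,key=lambda b:np.min(np.linalg.norm(np.argwhere(b[2])[:,::-1]-q,axis=1))+.3*np.linalg.norm(b[1]-q))
        pts=np.argwhere(b[2])[:,::-1].astype(np.float32); x,y,cx,cy=cv2.fitLine(pts,2,0,.01,.01).ravel()
        if y<0:x,y=-x,-y
        t=(pts-[cx,cy])@[x,y]
        A,B=np.array([cx,cy])+np.outer([t.min(),t.max()],[x,y])
        r=rays(v,[A,B]);N.append(np.cross(r[0],r[1]));V.append((v,A,B)); C.append((b[0],b[1].round().tolist()))
    d=np.cross(*N);d/=np.linalg.norm(d); d*=-np.sign(d[2])
    top=tri(V[0][0],V[0][1],V[1][0],V[1][1]);bot=tri(V[0][0],V[0][2],V[1][0],V[1][2])
    print(n,C,"axis(down)",d.round(3),"tilt",np.degrees(np.arccos(-d[2])).round(1),"top",top.round(3),"bot",bot.round(3))
    return d
E
python3 - <<'E'
from h import *
st();held("brush",[.426,-.06,.2])
E
```

```text
t 16.07 p [ 0.4242 -0.0759  0.2262] yaw 84.6 w 0.0301 ff 3.0 F [-0.6  0.1 -1.6] q6 -0.36
brush [(393, [217.0, 137.0]), (368, [298.0, 155.0])] axis(down) [-0.001 -0.031 -1.   ] tilt 1.8 top [ 0.421 -0.071  0.244] bot [ 0.422 -0.074  0.142]
```

```bash
python3 - <<'E'
from h import *
go(.507,.301,.33,84.6)
E
```

```text
d [ 0.958  0.116 -0.257] roll 0.0 q6 -0.36
```

Request:
carry_out(
  targets=[
    {"dx": 0, "dy": 0, "dz": 0, "roll": 0, "jaw": 0},
    {"dx": 0, "dy": 0, "dz": 0, "roll": 0, "jaw": 0},
    {"dx": 0, "dy": 0, "dz": -0.12, "roll": 0, "jaw": 0},
    {"dx": 0, "dy": 0, "dz": -0.25, "roll": 0, "jaw": 0},
    {"dx": 0, "dy": 0, "dz": -0.25, "roll": 0, "jaw": 0},
  ],
  force=25,
)

```text
t: 16.8
tool_pos: [0.4269, -0.0769, 0.3322]
tool_rot: [2.317, 2.109, 0.005]
wrist_force: [-0.2, 0.1, -2.6]
gripper_width: 0.0292
finger_force: 25.0
```

Request:
carry_out(
  targets=[
    {"dx": 0.1, "dy": 0.01, "dz": 0, "roll": 0, "jaw": 0},
    {"dx": 0.2, "dy": 0.02, "dz": 0, "roll": 0, "jaw": 0},
    {"dx": 0.3, "dy": 0.03, "dz": 0, "roll": 0, "jaw": 0},
    {"dx": 0.4, "dy": 0.04, "dz": 0, "roll": 0, "jaw": 0},
    {"dx": 0.5, "dy": 0.05, "dz": 0, "roll": 0, "jaw": 0},
    {"dx": 0.6, "dy": 0.07, "dz": 0, "roll": 0, "jaw": 0},
    {"dx": 0.7, "dy": 0.09, "dz": 0, "roll": 0, "jaw": 0},
    {"dx": 0.8, "dy": 0.116, "dz": 0, "roll": 0, "jaw": 0},
    {"dx": 0.9, "dy": 0.116, "dz": 0, "roll": 0, "jaw": 0},
    {"dx": 0.958, "dy": 0.116, "dz": 0, "roll": 0, "jaw": 0},
    {"dx": 0.958, "dy": 0.116, "dz": 0, "roll": 0, "jaw": 0},
  ],
)

```text
t: 18.18
tool_pos: [0.5063, 0.3021, 0.3255]
tool_rot: [-2.32, -2.116, 0.004]
wrist_force: [-0.1, 0.2, -1.2]
gripper_width: 0.0297
finger_force: 25.0
```

```bash
python3 - <<'E'
from h import *
st();held("brush",[.507,.301,.31]);go(.507,.301,.2,84.6)
s=snap("scene");w=snap("side")
# pot check: predicted rim circle pixels; also crop
im=s["im"][150:260,330:470].copy();c=lambda p,o:(p-o)*2.8
a=np.linspace(0,2*np.pi,24,endpoint=False)
A=[]
for v,(x0,y0,x1,y1) in((s,(330,90,470,260)),(w,(120,110,290,316))):
    im=cv2.resize(v["im"][y0:y1,x0:x1],None,fx=2.3,fy=2.3)
    for p in proj(v,np.c_[.507+.042*np.cos(a),.301+.042*np.sin(a),.098+0*a]): cv2.circle(im,tuple(int(q) for q in (p-[x0,y0])*2.3),1,(255,0,255),-1)
    A.append(im[:391] if len(im)>391 else im)
h=min(len(x) for x in A);cv2.imwrite("pics/pot8.png",np.hstack([x[:h] for x in A]))
E
```

```text
t 18.18 p [0.5063 0.3021 0.3255] yaw 84.7 w 0.0297 ff 25.0 F [-0.1  0.2 -1.2] q6 0.42
brush [(577, [403.0, 136.0]), (872, [204.0, 177.0])] axis(down) [-0.171  0.237 -0.956] tilt 17.0 top [0.509 0.294 0.342] bot [0.503 0.311 0.242]
d [0.001 0.001 0.316] roll 0.001 q6 0.42
```

View pics/pot8.png

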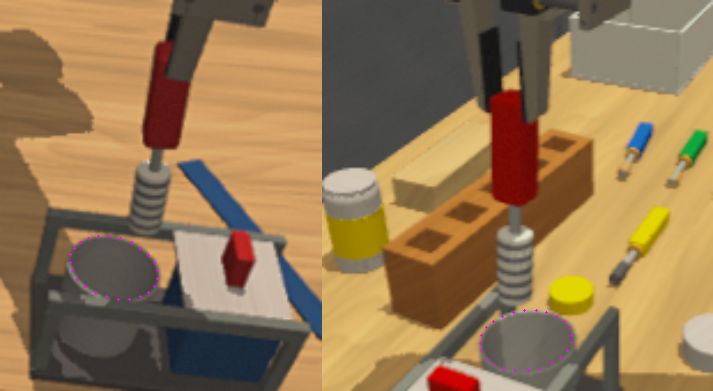

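Request:
carry_out(
  targets=[
    {"dx": 0, "dy": 0, "dz": 0, "roll": 0, "jaw": 0},
    {"dx": 0.03, "dy": 0, "dz": 0, "roll": 0, "jaw": 0},
    {"dx": 0, "dy": 0, "dz": -0.03, "roll": 0, "jaw": 0},
    {"dx": 0.03, "dy": 0, "dz": 0, "roll": 0, "jaw": 0},
    {"dx": 0, "dy": 0, "dz": -0.03, "roll": 0, "jaw": 0},
    {"dx": 0.02, "dy": 0, "dz": 0, "roll": 0, "jaw": 0},
    {"dx": 0, "dy": 0, "dz": -0.02, "roll": 0, "jaw": 0},
    {"dx": 0, "dy": 0, "dz": 0, "roll": 0, "jaw": 0},
    {"dx": 0, "dy": 0, "dz": 0, "roll": 0, "jaw": 0},
  ],
  force=3,
)

```text
t: 19.5
tool_pos: [0.5067, 0.3009, 0.3265]
tool_rot: [-2.323, -2.114, 0.002]
wrist_force: [0.3, 0.1, -1.8]
gripper_width: 0.03
finger_force: 3.0
```

```bash
python3 - <<'E'
from h import *
st();held("brush",[.507,.301,.29]);
E
```

```text
t 19.5 p [0.5067 0.3009 0.3265] yaw 84.6 w 0.03 ff 3.0 F [ 0.3  0.1 -1.8] q6 0.43
brush [(590, [401.0, 136.0]), (867, [204.0, 176.0])] axis(down) [-0.176  0.208 -0.962] tilt 15.8 top [0.509 0.293 0.342] bot [0.504 0.307 0.242]
```

Request:
carry_out(
  targets=[
    {"dx": 0, "dy": 0, "dz": 0, "roll": 0, "jaw": 0},
    {"dx": 0, "dy": 0, "dz": 0, "roll": 0, "jaw": 0},
    {"dx": 0, "dy": 0, "dz": 0, "roll": 0, "jaw": 0},
  ],
  force=15,
)

```text
t: 19.98
tool_pos: [0.5071, 0.3012, 0.3275]
tool_rot: [2.323, 2.115, 0.0]
wrist_force: [0.5, 0.4, -0.8]
gripper_width: 0.0299
finger_force: 15.0
```

```bash
python3 - <<'E'
from h import *
st();held("brush",[.507,.301,.29]);
# bristle end: white/grey head below handle in both views, lowest point
go(.507,.301,.2,84.6)
E
```

```text
t 19.98 p [0.5071 0.3012 0.3275] yaw 84.6 w 0.0299 ff 15.0 F [ 0.5  0.4 -0.8] q6 0.43
brush [(587, [402.0, 135.0]), (868, [204.0, 176.0])] axis(down) [-0.175  0.21  -0.962] tilt 15.8 top [0.509 0.294 0.343] bot [0.504 0.308 0.242]
d [-0.    -0.     0.319] roll 0.0 q6 0.43
```

```bash
python3 - <<'E'
from h import *
s=snap("scene");w=snap("side")
for a,b in(((395.2,176),(203.9,223.9)),((398.3,158.7),(203.5,203.9)),((393.6,190),(203.9,238))): print(tri(s,a,w,b).round(4))
for z in(.34,.27,.2,.16): print(z,proj(s,[.507,.301,z]).round(1),proj(w,[.507,.301,z]).round(1))
E
```

```text
[0.5086 0.3114 0.19  ]
[0.5085 0.307  0.2341]
[0.511  0.3148 0.1556]
0.34 [[408.7 111.5]] [[201.8 152. ]]
0.27 [[399.3 142.8]] [[204.1 186.6]]
0.2 [[390.7 170.6]] [[206.2 217.6]]
0.16 [[386.1 185.2]] [[207.3 233.9]]
```

Request:
carry_out(
  targets=[
    {"dx": -0.022, "dy": -0.003, "dz": 0.05, "roll": 0, "jaw": 0},
    {"dx": -0.022, "dy": -0.003, "dz": 0.12, "roll": 0, "jaw": 0},
    {"dx": -0.022, "dy": -0.003, "dz": 0.19, "roll": 0, "jaw": 0},
    {"dx": -0.022, "dy": -0.003, "dz": 0.26, "roll": 0, "jaw": 0},
    {"dx": -0.022, "dy": -0.003, "dz": 0.32, "roll": 0, "jaw": 0},
    {"dx": -0.022, "dy": -0.003, "dz": 0.32, "roll": 0, "jaw": 0},
    {"dx": -0.022, "dy": -0.003, "dz": 0.32, "roll": 0, "jaw": 0},
  ],
  force=15,
)

```text
t: 21.05
tool_pos: [0.5057, 0.2927, 0.2007]
tool_rot: [2.323, 2.114, 0.003]
wrist_force: [1.0, 0.4, -0.6]
gripper_width: 0.0299
finger_force: 15.0
```

Request:
carry_out(
  targets=[
    {"dx": 0, "dy": 0, "dz": 0.01, "roll": 0, "jaw": 0},
    {"dx": 0, "dy": 0, "dz": 0.02, "roll": 0, "jaw": 0},
    {"dx": 0, "dy": 0, "dz": 0.02, "roll": 0, "jaw": 0},
  ],
)

```text
t: 21.42
tool_pos: [0.5048, 0.2924, 0.1912]
tool_rot: [-2.323, -2.114, 0.001]
wrist_force: [0.6, -1.0, -1.7]
gripper_width: 0.0296
finger_force: 15.0
```

Request:
carry_out(
  targets=[
    {"dx": 0, "dy": 0, "dz": 0.005, "roll": 0, "jaw": 0},
    {"dx": 0, "dy": 0, "dz": 0.01, "roll": 0, "jaw": 0},
    {"dx": 0, "dy": 0, "dz": 0.01, "roll": 0, "jaw": 0},
  ],
)

```text
t: 21.8
tool_pos: [0.5063, 0.2931, 0.1902]
tool_rot: [2.322, 2.114, 0.006]
wrist_force: [-2.0, -1.1, 8.8]
gripper_width: 0.03
finger_force: 15.0
```

Request:
carry_out(
  targets=[
    {"dx": 0, "dy": 0, "dz": 0.005, "roll": 0, "jaw": 0},
    {"dx": 0, "dy": 0, "dz": 0.01, "roll": 0, "jaw": 0},
    {"dx": 0, "dy": 0, "dz": 0.01, "roll": 0, "jaw": 0},
  ],
)

```text
t: 22.18
tool_pos: [0.5086, 0.2939, 0.1896]
tool_rot: [2.32, 2.112, 0.016]
wrist_force: [-1.9, -0.1, 18.8]
gripper_width: 0.0299
finger_force: 15.2
```

Request:
carry_out(
  targets=[
    {"dx": 0, "dy": 0, "dz": -0.07, "roll": 0, "jaw": 0},
    {"dx": 0, "dy": 0, "dz": -0.15, "roll": 0, "jaw": 0},
    {"dx": 0, "dy": 0, "dz": -0.24, "roll": 0, "jaw": 0},
    {"dx": 0, "dy": 0, "dz": -0.24, "roll": 0, "jaw": 0},
    {"dx": 0, "dy": 0, "dz": -0.24, "roll": 0, "jaw": 0},
  ],
  force=20,
)

```text
t: 22.8
tool_pos: [0.5045, 0.2923, 0.2779]
tool_rot: [-2.323, -2.114, 0.003]
wrist_force: [-0.4, -0.2, -2.4]
gripper_width: 0.0298
finger_force: 19.9
```

Request:
carry_out(
  targets=[
    {"dx": 0, "dy": 0, "dz": 0.07, "roll": 0, "jaw": 0},
    {"dx": 0, "dy": 0, "dz": 0.14, "roll": 0, "jaw": 0},
    {"dx": 0, "dy": 0, "dz": 0.2, "roll": 0, "jaw": 0},
    {"dx": 0, "dy": 0, "dz": 0.23, "roll": 0, "jaw": 0},
    {"dx": 0, "dy": 0, "dz": 0.23, "roll": 0, "jaw": 0},
    {"dx": 0, "dy": 0, "dz": 0.23, "roll": 0, "jaw": 0},
  ],
)

```text
t: 23.55
tool_pos: [0.5056, 0.2928, 0.1886]
tool_rot: [2.323, 2.114, 0.003]
wrist_force: [-1.3, 0.4, 7.9]
gripper_width: 0.03
finger_force: 20.0
```

Contact again (8 N). Second stroke up, third down, up clear.

Request:
carry_out(
  targets=[
    {"dx": 0, "dy": 0, "dz": -0.07, "roll": 0, "jaw": 0},
    {"dx": 0, "dy": 0, "dz": -0.15, "roll": 0, "jaw": 0},
    {"dx": 0, "dy": 0, "dz": -0.24, "roll": 0, "jaw": 0},
    {"dx": 0, "dy": 0, "dz": -0.24, "roll": 0, "jaw": 0},
    {"dx": 0, "dy": 0, "dz": -0.24, "roll": 0, "jaw": 0},
  ],
)

```text
t: 24.18
tool_pos: [0.5042, 0.2922, 0.2811]
tool_rot: [-2.322, -2.114, 0.005]
wrist_force: [-0.0, 0.0, -2.0]
gripper_width: 0.0298
finger_force: 19.8
```

Request:
carry_out(
  targets=[
    {"dx": 0, "dy": 0, "dz": 0.07, "roll": 0, "jaw": 0},
    {"dx": 0, "dy": 0, "dz": 0.14, "roll": 0, "jaw": 0},
    {"dx": 0, "dy": 0, "dz": 0.2, "roll": 0, "jaw": 0},
    {"dx": 0, "dy": 0, "dz": 0.24, "roll": 0, "jaw": 0},
    {"dx": 0, "dy": 0, "dz": 0.242, "roll": 0, "jaw": 0},
    {"dx": 0, "dy": 0, "dz": 0.242, "roll": 0, "jaw": 0},
  ],
)

```text
t: 24.92
tool_pos: [0.5052, 0.2925, 0.1866]
tool_rot: [2.323, 2.115, 0.001]
wrist_force: [-0.7, -0.3, 3.8]
gripper_width: 0.0303
finger_force: 19.8
```

Request:
carry_out(
  targets=[
    {"dx": 0, "dy": 0, "dz": -0.07, "roll": 0, "jaw": 0},
    {"dx": 0, "dy": 0, "dz": -0.15, "roll": 0, "jaw": 0},
    {"dx": 0, "dy": 0, "dz": -0.24, "roll": 0, "jaw": 0},
    {"dx": 0, "dy": 0, "dz": -0.36, "roll": 0, "jaw": 0},
    {"dx": 0, "dy": 0, "dz": -0.38, "roll": 0, "jaw": 0},
    {"dx": 0, "dy": 0, "dz": -0.38, "roll": 0, "jaw": 0},
  ],
)

```text
t: 25.68
tool_pos: [0.5048, 0.2924, 0.3373]
tool_rot: [-2.323, -2.114, 0.002]
wrist_force: [0.0, -0.1, -1.7]
gripper_width: 0.0305
finger_force: 19.7
```

```bash
python3 - <<'E'
from h import *
st();held("brush",[.507,.301,.32]);go(.692,.189,.33,84.5)
s=snap("scene")
for z in(.34,.27,.2,.16): print(z,proj(s,[.507,.297,z]).round(1))
b=min(blobs(mask(s["im"],WC["brush"],110,25)),key=lambda b:abs(b[1]-[402,132]).sum())[2]; ys=np.argwhere(b);print([(r,ys[ys[:,0]==r,1].mean().round(1),int((ys[:,0]==r).sum())) for r in range(ys[:,0].min(),ys[:,0].max()+1,6)])
E
```

```text
t 25.68 p [0.5048 0.2924 0.3373] yaw 84.6 w 0.0305 ff 19.7 F [ 0.  -0.1 -1.7] q6 0.41
brush [(568, [398.0, 127.0]), (854, [208.0, 168.0])] axis(down) [-0.26   0.203 -0.944] tilt 19.3 top [0.507 0.285 0.356] bot [0.496 0.297 0.255]
d [-0.213  0.492  0.013] roll 0.004 q6 0.41
0.34 [[406.5 111.3]]
0.27 [[397.2 142.6]]
0.2 [[388.7 170.4]]
0.16 [[384.2 185. ]]
[(101, np.float64(401.0), 3), (107, np.float64(398.0), 7), (113, np.float64(396.5), 6), (119, np.float64(396.0), 7), (125, np.float64(399.0), 17), (131, np.float64(398.0), 17), (137, np.float64(396.5), 16), (143, np.float64(395.0), 15)]
```

Request:
carry_out(
  targets=[
    {"dx": -0.04, "dy": 0.1, "dz": 0, "roll": 0, "jaw": 0},
    {"dx": -0.08, "dy": 0.2, "dz": 0, "roll": 0, "jaw": 0},
    {"dx": -0.12, "dy": 0.3, "dz": 0, "roll": 0, "jaw": 0},
    {"dx": -0.17, "dy": 0.4, "dz": 0.03, "roll": 0, "jaw": 0},
    {"dx": -0.213, "dy": 0.49, "dz": 0.07, "roll": 0, "jaw": 0},
    {"dx": -0.213, "dy": 0.49, "dz": 0.1, "roll": 0, "jaw": 0},
    {"dx": -0.213, "dy": 0.49, "dz": 0.1, "roll": 0, "jaw": 0},
    {"dx": -0.213, "dy": 0.49, "dz": 0.1, "roll": 0, "jaw": 0},
  ],
)

```text
t: 26.82
tool_pos: [0.6915, 0.1902, 0.2993]
tool_rot: [2.322, 2.116, 0.001]
wrist_force: [0.0, -0.5, -1.7]
gripper_width: 0.0304
finger_force: 19.8
```

```bash
cat >> h.py <<'E'
def cols(n,v,lo,hi,h=None,s=(110,255),val=(25,255),hw=30,step=4):
    """mean colour-mask columns per row between projections of points lo..hi"""
    a,b=proj(v,[lo,hi]); hsv=cv2.cvtColor(v["im"],cv2.COLOR_BGR2HSV); m=0
    for x,y in (h or WC[n]): m=m|cv2.inRange(hsv,(x,s[0],val[0]),(y,s[1],val[1]))
    out=[]
    for r in range(int(min(a[1],b[1])),int(max(a[1],b[1])),step):
        c=a[0]+(b[0]-a[0])*(r-a[1])/(b[1]-a[1]); x0=int(c)-hw; k=np.flatnonzero(m[r,max(x0,0):x0+2*hw])
        out.append((r,round(c,1),round(max(x0,0)+k.mean(),1) if len(k) else None,len(k)))
    return out
E
python3 - <<'E'
from h import *
st();p=np.array(sense()["tool_pos"])
for cam in("scene","side"):
    v=snap(cam,f"pl_{cam}.png")
    print(cam,"head",cols("brush",v,p-[0,0,.105],p-[0,0,.165],h=[(0,180)],s=(0,70),val=(60,255),hw=18,step=4))
    print("handle",cols("brush",v,p-[0,0,.0],p-[0,0,.07],step=6,hw=20))
E
```

```text
t 26.82 p [0.6915 0.1902 0.2993] yaw 84.7 w 0.0304 ff 19.8 F [ 0.  -0.5 -1.7] q6 0.19
scene head [(237, np.float64(338.4), np.float64(342.5), 24), (241, np.float64(337.4), np.float64(342.0), 25), (245, np.float64(336.4), np.float64(341.0), 25), (249, np.float64(335.4), np.float64(340.5), 24), (253, np.float64(334.5), np.float64(336.0), 17), (257, np.float64(333.5), np.float64(336.0), 15)]
handle [(192, np.float64(349.3), np.float64(340.5), 6), (198, np.float64(347.9), np.float64(339.0), 5), (204, np.float64(346.4), np.float64(345.0), 19), (210, np.float64(345.0), np.float64(344.0), 19), (216, np.float64(343.5), np.float64(343.0), 19), (222, np.float64(342.1), np.float64(342.0), 19)]
side head [(178, np.float64(159.9), np.float64(154.3), 17), (182, np.float64(160.5), np.float64(161.5), 12), (186, np.float64(161.0), np.float64(161.5), 12), (190, np.float64(161.6), np.float64(160.6), 14), (194, np.float64(162.1), np.float64(161.6), 14), (198, np.float64(162.7), np.float64(162.0), 13)]
handle [(137, np.float64(154.1), np.float64(151.0), 11), (143, np.float64(155.0), np.float64(155.5), 18), (149, np.float64(155.8), np.float64(156.5), 18), (155, np.float64(156.7), np.float64(157.5), 18), (161, np.float64(157.5), np.float64(158.0), 17)]
```

Request:
carry_out(
  targets=[
    {"dx": 0, "dy": 0, "dz": 0, "roll": 0, "jaw": 0},
    {"dx": 0.04, "dy": 0, "dz": 0, "roll": 0, "jaw": 0},
    {"dx": 0, "dy": 0, "dz": -0.04, "roll": 0, "jaw": 0},
    {"dx": 0.04, "dy": 0, "dz": 0, "roll": 0, "jaw": 0},
    {"dx": 0, "dy": 0, "dz": -0.04, "roll": 0, "jaw": 0},
    {"dx": 0.04, "dy": 0, "dz": 0, "roll": 0, "jaw": 0},
    {"dx": 0, "dy": 0, "dz": -0.04, "roll": 0, "jaw": 0},
    {"dx": 0, "dy": 0, "dz": 0, "roll": 0, "jaw": 0},
    {"dx": 0, "dy": 0, "dz": 0, "roll": 0, "jaw": 0},
  ],
  force=3,
)

```text
t: 28.05
tool_pos: [0.6914, 0.1889, 0.2962]
tool_rot: [-2.322, -2.113, 0.004]
wrist_force: [0.5, 1.1, -1.5]
gripper_width: 0.0299
finger_force: 3.0
```

```bash
cat > chk.py <<'E'
from h import *
st();p=np.array(sense()["tool_pos"])
for cam in("scene","side"):
    v=snap(cam)
    f=lambda L:[(a,round(c-b,1),k) for a,b,c,k in L if c]
    print(cam,"head",f(cols("brush",v,p-[0,0,.105],p-[0,0,.165],h=[(0,180)],s=(0,70),val=(60,255),hw=18,step=4)))
    print("handle",f(cols("brush",v,p-[0,0,.0],p-[0,0,.07],step=6,hw=20)))
E
python3 chk.py
```

```text
t 28.05 p [0.6914 0.1889 0.2962] yaw 84.6 w 0.0299 ff 3.0 F [ 0.5  1.1 -1.5] q6 0.19
scene head [(238, np.float64(6.1), 22), (242, np.float64(6.1), 22), (246, np.float64(6.6), 21), (250, np.float64(6.6), 21), (254, np.float64(5.6), 17), (258, np.float64(6.0), 16)]
handle [(193, np.float64(-8.7), 6), (199, np.float64(-8.8), 5), (205, np.float64(-0.8), 18), (211, np.float64(0.1), 19), (217, np.float64(1.0), 18), (223, np.float64(2.0), 19)]
side head [(179, np.float64(-10.0), 9), (183, np.float64(-2.5), 12), (187, np.float64(-2.0), 12), (191, np.float64(-3.8), 13), (195, np.float64(-4.4), 13), (199, np.float64(-3.7), 12)]
handle [(138, np.float64(-3.2), 12), (144, np.float64(0.0), 18), (150, np.float64(-0.4), 17), (156, np.float64(-0.7), 18), (162, np.float64(-1.0), 17)]
```

Request:
carry_out(
  targets=[
    {"dx": -0.03, "dy": 0, "dz": 0, "roll": 0, "jaw": 0},
    {"dx": -0.03, "dy": 0, "dz": 0, "roll": 0, "jaw": 0},
    {"dx": -0.03, "dy": 0, "dz": 0.04, "roll": 0, "jaw": 0},
    {"dx": -0.03, "dy": 0, "dz": 0.07, "roll": 0, "jaw": 0},
    {"dx": -0.03, "dy": 0, "dz": 0.07, "roll": 0, "jaw": 0},
  ],
  force=6,
)

```text
t: 28.78
tool_pos: [0.6899, 0.1774, 0.2678]
tool_rot: [-2.321, -2.113, 0.005]
wrist_force: [0.1, -0.1, -1.6]
gripper_width: 0.0299
finger_force: 6.0
```

```bash
python3 chk.py; python3 - <<'E'
from h import *
s=snap("scene");w=snap("side")
cv2.imwrite("pics/both9.png",np.hstack([cv2.resize(s["im"][130:330,260:420],None,fx=2.4,fy=2.4),cv2.resize(w["im"][80:280,90:250],None,fx=2.4,fy=2.4)]))
E
```

```text
t 28.77 p [0.6899 0.1774 0.2678] yaw 84.6 w 0.0299 ff 6.0 F [ 0.1 -0.1 -1.6] q6 0.18
scene head [(247, np.float64(5.2), 19), (251, np.float64(4.3), 18), (255, np.float64(4.0), 16), (259, np.float64(5.0), 16), (263, np.float64(4.9), 16)]
handle [(205, np.float64(-9.2), 6), (211, np.float64(-8.3), 5), (217, np.float64(-1.0), 19), (223, np.float64(0.3), 19), (229, np.float64(1.2), 18)]
side head [(188, np.float64(-1.2), 9), (192, np.float64(-2.2), 12), (196, np.float64(-2.8), 12), (200, np.float64(-3.3), 12), (204, np.float64(-2.8), 12)]
handle [(148, np.float64(-2.8), 11), (154, np.float64(0.4), 17), (160, np.float64(-0.4), 17), (166, np.float64(-0.7), 16), (172, np.float64(-1.6), 16)]
```

View pics/both9.png

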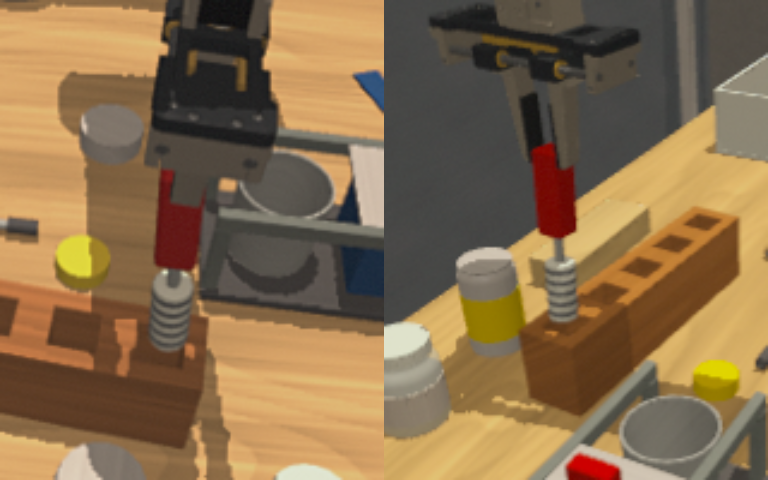

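Request:
carry_out(
  targets=[
    {"dx": 0, "dy": 0, "dz": 0.02, "roll": 0, "jaw": 0},
    {"dx": 0, "dy": 0, "dz": 0.04, "roll": 0, "jaw": 0},
    {"dx": 0, "dy": 0, "dz": 0.06, "roll": 0, "jaw": 0},
    {"dx": 0, "dy": 0, "dz": 0.06, "roll": 0, "jaw": 0},
  ],
)

```text
t: 29.48
tool_pos: [0.6904, 0.1772, 0.2451]
tool_rot: [-2.322, -2.114, 0.003]
wrist_force: [-0.3, -0.6, -1.7]
gripper_width: 0.0299
finger_force: 6.0
```

Request:
carry_out(
  targets=[
    {"dx": 0.005, "dy": 0, "dz": 0.03, "roll": 0, "jaw": 0},
    {"dx": 0.012, "dy": 0, "dz": 0.06, "roll": 0, "jaw": 0},
    {"dx": 0.018, "dy": 0, "dz": 0.09, "roll": 0, "jaw": 0},
    {"dx": 0.022, "dy": 0, "dz": 0.11, "roll": 0, "jaw": 0},
    {"dx": 0.022, "dy": 0, "dz": 0.11, "roll": 0, "jaw": 0},
  ],
)

```text
t: 30.1
tool_pos: [0.6913, 0.1862, 0.2013]
tool_rot: [-2.322, -2.114, 0.003]
wrist_force: [-0.0, 0.7, -0.6]
gripper_width: 0.03
finger_force: 6.0
```

Request:
carry_out(
  targets=[
    {"dx": 0.003, "dy": 0, "dz": 0.015, "roll": 0, "jaw": 0},
    {"dx": 0.005, "dy": 0, "dz": 0.03, "roll": 0, "jaw": 0},
    {"dx": 0.005, "dy": 0, "dz": 0.045, "roll": 0, "jaw": 0},
    {"dx": 0.005, "dy": 0, "dz": 0.045, "roll": 0, "jaw": 0},
  ],
)

```text
t: 30.6
tool_pos: [0.6916, 0.188, 0.1836]
tool_rot: [-2.323, -2.114, 0.002]
wrist_force: [0.1, -0.4, -1.3]
gripper_width: 0.0297
finger_force: 6.0
```

Request:
carry_out(
  targets=[
    {"dx": 0, "dy": 0, "dz": 0.01, "roll": 0, "jaw": 0},
    {"dx": 0, "dy": 0, "dz": 0.014, "roll": 0, "jaw": 0},
    {"dx": 0, "dy": 0, "dz": 0.014, "roll": 0, "jaw": 0},
    {"dx": 0, "dy": 0, "dz": 0.014, "roll": 0, "jaw": 0.6},
    {"dx": 0, "dy": 0, "dz": 0.014, "roll": 0, "jaw": 0.6},
    {"dx": 0, "dy": 0, "dz": 0.014, "roll": 0, "jaw": 0.6},
    {"dx": 0, "dy": 0, "dz": -0.1, "roll": 0, "jaw": 0.6},
    {"dx": 0, "dy": 0, "dz": -0.25, "roll": 0, "jaw": 0.6},
    {"dx": 0, "dy": 0, "dz": -0.43, "roll": 0, "jaw": 0.6},
    {"dx": 0, "dy": 0, "dz": -0.43, "roll": 0, "jaw": 0.6},
    {"dx": 0, "dy": 0, "dz": -0.43, "roll": 0, "jaw": 0.6},
  ],
)

```text
t: 31.98
tool_pos: [0.6923, 0.188, 0.3567]
tool_rot: [2.323, 2.114, 0.001]
wrist_force: [0.2, -0.3, -0.0]
gripper_width: 0.0552
finger_force: 0.0
```

```bash
python3 - <<'E'
from h import *
st();held("brush",[.692,.189,.15]);go(.55,-.04,.36,84.6)
E
```

```text
t 31.98 p [0.6923 0.188  0.3567] yaw 84.6 w 0.0552 ff 0.0 F [ 0.2 -0.3 -0. ] q6 0.19
brush [(732, [335.0, 254.0]), (500, [163.0, 195.0])] axis(down) [-0.011  0.005 -1.   ] tilt 0.7 top [0.687 0.193 0.2  ] bot [0.694 0.188 0.092]
d [-0.601 -0.298 -0.014] roll 0.0 q6 0.19
```

Request:
carry_out(
  targets=[
    {"dx": -0.1, "dy": -0.05, "dz": 0, "roll": 0, "jaw": 1},
    {"dx": -0.2, "dy": -0.1, "dz": 0, "roll": 0, "jaw": 1},
    {"dx": -0.7, "dy": -0.35, "dz": 0, "roll": 0, "jaw": 1},
    {"dx": -0.7, "dy": -0.35, "dz": 0, "roll": 0, "jaw": 1},
    {"dx": -0.7, "dy": -0.35, "dz": 0, "roll": 0, "jaw": 1},
    {"dx": -0.7, "dy": -0.35, "dz": 0, "roll": 0, "jaw": 1},
    {"dx": -0.7, "dy": -0.35, "dz": 0, "roll": 0, "jaw": 1},
  ],
)

```text
t: 32.95
tool_pos: [0.5247, -0.079, 0.3543]
tool_rot: [-2.325, -2.108, 0.003]
wrist_force: [0.1, -0.0, 0.4]
gripper_width: 0.0919
finger_force: 0.0
```

```bash
python3 - <<'E'
from h import *
st();v=snap("wrist","w10.png")
for n in WC:
    for o in loc(v,n): 
        if .06<o[6][1]<.14: print(*o)
go(.511,-.085,.1,None)
E
```

```text
t 32.95 p [ 0.5247 -0.079   0.3543] yaw 84.4 w 0.0919 ff 0.0 F [ 0.1 -0.   0.4] q6 -0.28
punch 756 [242.0, 140.0] ctr [0.5142, -0.0404] LxW [0.023, 0.095] axis 89.9
punch 378 [214.0, 39.0] ctr [0.4873, 0.1198] LxW [0.01, 0.107] axis 90.3
punch 376 [482.0, 40.0] ctr [0.9115, 0.0781] LxW [0.008, 0.126] axis 90.7
punch 350 [335.0, 206.0] ctr [0.6709, -0.1748] LxW [0.023, 0.073] axis 89.2
d [-0.022 -0.032  0.637] roll 0 q6 -0.28
```

```bash
python3 - <<'E'
from h import *
go(.512,-.08,.1,90);go(.512,-.08,.005,90)
E
```

```text
d [-0.01  -0.031  0.637] roll -0.183 q6 -0.28
d [-0.01  -0.03   0.874] roll -0.183 q6 -0.28
```

Request:
carry_out(
  targets=[
    {"dx": -0.01, "dy": -0.031, "dz": 0.2, "roll": -0.18, "jaw": 0.6},
    {"dx": -0.01, "dy": -0.031, "dz": 0.4, "roll": -0.18, "jaw": 0.6},
    {"dx": -0.01, "dy": -0.031, "dz": 0.637, "roll": -0.18, "jaw": 0.6},
    {"dx": -0.01, "dy": -0.031, "dz": 0.637, "roll": -0.18, "jaw": 0.6},
    {"dx": -0.01, "dy": -0.031, "dz": 0.637, "roll": -0.18, "jaw": 0.6},
    {"dx": -0.01, "dy": -0.031, "dz": 0.8, "roll": -0.18, "jaw": 0.6},
    {"dx": -0.01, "dy": -0.031, "dz": 0.872, "roll": -0.18, "jaw": 0.6},
    {"dx": -0.01, "dy": -0.031, "dz": 0.872, "roll": -0.18, "jaw": 0.6},
    {"dx": -0.01, "dy": -0.031, "dz": 0.872, "roll": -0.18, "jaw": 0.6},
  ],
)

```text
t: 34.12
tool_pos: [0.5162, -0.081, 0.0106]
tool_rot: [2.218, 2.219, 0.003]
wrist_force: [0.8, -0.3, -0.1]
gripper_width: 0.0551
finger_force: 0.0
```

Request:
carry_out(
  targets=[
    {"dx": 0, "dy": 0, "dz": 0, "roll": 0, "jaw": 0},
    {"dx": 0, "dy": 0, "dz": 0, "roll": 0, "jaw": 0},
    {"dx": 0, "dy": 0, "dz": 0, "roll": 0, "jaw": 0},
    {"dx": 0, "dy": 0, "dz": 0, "roll": 0, "jaw": 0},
    {"dx": 0, "dy": 0, "dz": 0, "roll": 0, "jaw": 0},
  ],
  force=4,
)

```text
t: 34.75
tool_pos: [0.5138, -0.0805, 0.0082]
tool_rot: [2.221, 2.222, -0.0]
wrist_force: [-1.1, 0.2, 4.8]
gripper_width: 0.0238
finger_force: 4.0
```

Request:
carry_out(
  targets=[
    {"dx": 0, "dy": 0, "dz": -0.05, "roll": 0, "jaw": 0},
    {"dx": 0, "dy": 0, "dz": -0.1, "roll": 0, "jaw": 0},
    {"dx": 0, "dy": 0, "dz": -0.15, "roll": 0, "jaw": 0},
    {"dx": 0, "dy": 0, "dz": -0.2, "roll": 0, "jaw": 0},
    {"dx": 0, "dy": 0, "dz": -0.25, "roll": 0, "jaw": 0},
    {"dx": 0, "dy": 0, "dz": -0.3, "roll": 0, "jaw": 0},
    {"dx": 0, "dy": 0, "dz": -0.35, "roll": 0, "jaw": 0},
    {"dx": 0, "dy": 0, "dz": -0.4, "roll": 0, "jaw": 0},
    {"dx": 0, "dy": 0, "dz": -0.5, "roll": 0, "jaw": 0},
    {"dx": 0, "dy": 0, "dz": -0.6, "roll": 0, "jaw": 0},
    {"dx": 0, "dy": 0, "dz": -0.7, "roll": 0, "jaw": 0},
    {"dx": 0, "dy": 0, "dz": -0.7, "roll": 0, "jaw": 0},
  ],
)

```text
t: 36.25
tool_pos: [0.5153, -0.081, 0.2909]
tool_rot: [2.217, 2.217, 0.004]
wrist_force: [-0.4, 0.0, -0.8]
gripper_width: 0.0241
finger_force: 4.0
```

Request:
carry_out(
  targets=[
    {"dx": 0.04, "dy": 0, "dz": 0, "roll": 0, "jaw": 0},
    {"dx": 0, "dy": 0, "dz": -0.04, "roll": 0, "jaw": 0},
    {"dx": 0.04, "dy": 0, "dz": 0, "roll": 0, "jaw": 0},
    {"dx": 0, "dy": 0, "dz": -0.04, "roll": 0, "jaw": 0},
    {"dx": 0.03, "dy": 0, "dz": 0, "roll": 0, "jaw": 0},
    {"dx": 0, "dy": 0, "dz": -0.03, "roll": 0, "jaw": 0},
    {"dx": 0, "dy": 0, "dz": 0, "roll": 0, "jaw": 0},
    {"dx": 0, "dy": 0, "dz": 0, "roll": 0, "jaw": 0},
  ],
  force=3,
)

```text
t: 37.25
tool_pos: [0.5131, -0.0804, 0.2865]
tool_rot: [-2.22, -2.22, 0.001]
wrist_force: [-0.5, 0.5, -1.2]
gripper_width: 0.024
finger_force: 3.0
```

```bash
cat > chk2.py <<'E'
from h import *
import sys
st();n=sys.argv[1];p=np.array(sense()["tool_pos"])
held(n,p-[0,0,.03])
for cam in("scene","side"):
    v=snap(cam); f=lambda L:[(a,float(round(c-b,1)),k) for a,b,c,k in L if c]
    print(cam,f(cols(n,v,p+[0,0,.03],p-[0,0,.09],step=5,hw=25,h=[(2,14)] if n=="awl" else None,val=(25,110 if n=="awl" else 255))))
E
python3 chk2.py punch; python3 -c "
from h import *
go(.685,.121,.32,84.5)"
```

```text
t 37.25 p [ 0.5131 -0.0804  0.2865] yaw 90.0 w 0.024 ff 3.0 F [-0.5  0.5 -1.2] q6 -0.39
punch [(418, [205.0, 140.0]), (342, [269.0, 132.0])] axis(down) [-0.005  0.104 -0.995] tilt 6.0 top [ 0.511 -0.082  0.298] bot [ 0.512 -0.072  0.198]
scene [(116, 3.8, 2), (121, 3.9, 3), (126, -1.0, 14), (131, 0.0, 13), (136, 0.6, 13), (141, 2.1, 13), (146, 2.7, 13), (151, 3.8, 12)]
side [(117, -1.3, 9), (122, 0.4, 10), (127, -0.4, 10), (132, -0.2, 10), (137, -1.0, 10), (142, -0.8, 10), (147, -1.1, 9)]
d [ 0.503  0.428 -0.08 ] roll 0.184 q6 -0.39
```

Request:
carry_out(
  targets=[
    {"dx": 0, "dy": 0, "dz": -0.04, "roll": 0, "jaw": 0},
    {"dx": 0.1, "dy": 0.1, "dz": -0.08, "roll": 0.06, "jaw": 0},
    {"dx": 0.2, "dy": 0.2, "dz": -0.08, "roll": 0.12, "jaw": 0},
    {"dx": 0.3, "dy": 0.3, "dz": -0.08, "roll": 0.18, "jaw": 0},
    {"dx": 0.4, "dy": 0.4, "dz": -0.08, "roll": 0.18, "jaw": 0},
    {"dx": 0.465, "dy": 0.425, "dz": -0.08, "roll": 0.18, "jaw": 0},
    {"dx": 0.465, "dy": 0.425, "dz": -0.08, "roll": 0.18, "jaw": 0},
    {"dx": 0.465, "dy": 0.425, "dz": -0.08, "roll": 0.18, "jaw": 0},
  ],
  force=10,
)

```text
t: 38.45
tool_pos: [0.6836, 0.1049, 0.3207]
tool_rot: [2.323, 2.113, 0.0]
wrist_force: [0.3, -0.3, -0.8]
gripper_width: 0.0237
finger_force: 10.0
```

```bash
python3 chk2.py punch; python3 -c "
from h import *
go(.6855,.121,.24,84.5)"
```

```text
t 38.45 p [0.6836 0.1049 0.3207] yaw 84.6 w 0.0237 ff 10.0 F [ 0.3 -0.3 -0.8] q6 0.07
punch [(538, [295.0, 199.0]), (481, [179.0, 133.0])] axis(down) [-0.055  0.142 -0.988] tilt 8.7 top [0.695 0.098 0.325] bot [0.685 0.113 0.231]
scene [(167, -10.8, 2), (172, -10.8, 3), (177, -4.5, 3), (182, -2.2, 12), (187, -0.7, 16), (192, 0.9, 16), (197, 1.4, 16), (202, 1.9, 16), (207, 3.0, 15), (212, 4.0, 14)]
side [(115, -1.8, 9), (120, 0.7, 13), (125, 0.2, 13), (130, -0.3, 13), (135, -0.9, 13), (140, -1.4, 13), (145, -1.9, 13), (150, -2.4, 11)]
d [0.041 0.001 0.201] roll 0.001 q6 0.07
```

Request:
carry_out(
  targets=[
    {"dx": 0, "dy": 0, "dz": 0.07, "roll": 0, "jaw": 0},
    {"dx": 0, "dy": 0, "dz": 0.14, "roll": 0, "jaw": 0},
    {"dx": 0, "dy": 0, "dz": 0.2, "roll": 0, "jaw": 0},
    {"dx": 0, "dy": 0, "dz": 0.24, "roll": 0, "jaw": 0},
    {"dx": 0, "dy": 0, "dz": 0.24, "roll": 0, "jaw": 0},
  ],
  force=6,
)

```text
t: 39.28
tool_pos: [0.6828, 0.1053, 0.2225]
tool_rot: [-2.323, -2.113, 0.003]
wrist_force: [0.1, 0.2, -1.6]
gripper_width: 0.0243
finger_force: 6.0
```

Request:
carry_out(
  targets=[
    {"dx": 0.01, "dy": 0, "dz": 0.03, "roll": 0, "jaw": 0},
    {"dx": 0.02, "dy": 0, "dz": 0.06, "roll": 0, "jaw": 0},
    {"dx": 0.03, "dy": 0, "dz": 0.09, "roll": 0, "jaw": 0},
    {"dx": 0.04, "dy": 0, "dz": 0.12, "roll": 0, "jaw": 0},
    {"dx": 0.04, "dy": 0, "dz": 0.12, "roll": 0, "jaw": 0},
  ],
)

```text
t: 39.9
tool_pos: [0.6842, 0.122, 0.1739]
tool_rot: [-2.321, -2.114, 0.003]
wrist_force: [-0.3, 0.1, -0.1]
gripper_width: 0.0237
finger_force: 6.0
```

Request:
carry_out(
  targets=[
    {"dx": 0, "dy": 0, "dz": 0.015, "roll": 0, "jaw": 0},
    {"dx": 0, "dy": 0, "dz": 0.026, "roll": 0, "jaw": 0},
    {"dx": 0, "dy": 0, "dz": 0.026, "roll": 0, "jaw": 0},
    {"dx": 0, "dy": 0, "dz": 0.026, "roll": 0, "jaw": 0},
  ],
)

```text
t: 40.4
tool_pos: [0.6866, 0.1215, 0.1684]
tool_rot: [2.321, 2.112, 0.005]
wrist_force: [-1.3, -0.6, 7.3]
gripper_width: 0.024
finger_force: 6.0
```

Request:
carry_out(
  targets=[
    {"dx": 0, "dy": 0, "dz": 0, "roll": 0, "jaw": 0.55},
    {"dx": 0, "dy": 0, "dz": 0, "roll": 0, "jaw": 0.55},
    {"dx": 0, "dy": 0, "dz": 0, "roll": 0, "jaw": 0.55},
    {"dx": 0, "dy": 0, "dz": -0.1, "roll": 0, "jaw": 0.55},
    {"dx": 0, "dy": 0, "dz": -0.25, "roll": 0, "jaw": 0.55},
    {"dx": 0, "dy": 0, "dz": -0.48, "roll": 0, "jaw": 0.55},
    {"dx": 0, "dy": 0, "dz": -0.48, "roll": 0, "jaw": 0.55},
    {"dx": 0, "dy": 0, "dz": -0.48, "roll": 0, "jaw": 0.55},
  ],
)

```text
t: 41.4
tool_pos: [0.6863, 0.1216, 0.3607]
tool_rot: [2.32, 2.112, 0.007]
wrist_force: [0.1, 0.9, -0.9]
gripper_width: 0.0506
finger_force: 0.0
```

```bash
python3 - <<'E'
from h import *
st();held("brush",[.692,.189,.15]);held("punch",[.685,.121,.13]);go(.53,-.27,.36,84.6)
E
```

```text
t 41.4 p [0.6863 0.1216 0.3607] yaw 84.6 w 0.0506 ff 0.0 F [ 0.1  0.9 -0.9] q6 0.1
brush [(721, [335.0, 253.0]), (504, [163.0, 195.0])] axis(down) [-0.018 -0.002 -1.   ] tilt 1.1 top [0.687 0.193 0.2  ] bot [0.694 0.188 0.092]
punch [(688, [295.0, 249.0]), (418, [181.0, 188.0])] axis(down) [ 0.002  0.099 -0.995] tilt 5.7 top [0.681 0.117 0.188] bot [0.687 0.126 0.079]
d [-1.011 -0.292 -0.013] roll 0.0 q6 0.1
```

Request:
carry_out(
  targets=[
    {"dx": -0.8, "dy": -0.25, "dz": 0, "roll": 0, "jaw": 1},
    {"dx": -0.8, "dy": -0.25, "dz": 0, "roll": 0, "jaw": 1},
    {"dx": -0.8, "dy": -0.25, "dz": 0, "roll": 0, "jaw": 1},
    {"dx": -0.8, "dy": -0.25, "dz": 0, "roll": 0, "jaw": 1},
    {"dx": -0.8, "dy": -0.25, "dz": 0, "roll": 0, "jaw": 1},
    {"dx": -0.8, "dy": -0.25, "dz": 0, "roll": 0, "jaw": 1},
    {"dx": -0.8, "dy": -0.25, "dz": 0, "roll": 0, "jaw": 1},
    {"dx": -0.8, "dy": -0.25, "dz": 0, "roll": 0, "jaw": 1},
  ],
)

```text
t: 42.6
tool_pos: [0.5556, -0.1865, 0.3563]
tool_rot: [-2.321, -2.114, 0.0]
wrist_force: [0.5, 0.2, 0.5]
gripper_width: 0.0918
finger_force: 0.0
```

```bash
python3 - <<'E'
from h import *
st();v=snap("wrist","w11.png")
for n in ("awl","creaser","slicker"):
    for o in loc(v,n): 
        if .06<o[6][1]<.14: print(*o)
s=snap("scene")
for n in("awl","creaser","slicker"): print(n,[(a,c.round().tolist(),plane(s,c,.014)[0][:2].round(3).tolist()) for a,c,_ in blobs(mask(s["im"],WC[n],110,25,110 if n=="awl" else 255)) if c[0]<200 and c[1]>150][:2])
E
```

```text
t 42.6 p [ 0.5556 -0.1865  0.3563] yaw 84.7 w 0.0918 ff 0.0 F [0.5 0.2 0.5] q6 -0.44
creaser 612 [244.0, 220.0] ctr [0.5351, -0.2944] LxW [0.024, 0.095] axis 91.4
slicker 622 [291.0, 212.0] ctr [0.6226, -0.2867] LxW [0.024, 0.094] axis 98.6
awl [(401, [185.0, 248.0], [0.613, -0.115]), (339, [138.0, 188.0], [0.441, -0.285])]
creaser [(413, [122.0, 215.0], [0.537, -0.293])]
slicker [(473, [111.0, 243.0], [0.624, -0.285])]
```

```bash
python3 -c "
from h import *
go(.535,-.333,.1,91.7);go(.535,-.333,.005,91.7)"
```

```text
d [-0.371 -0.018  0.642] roll -0.233 q6 -0.44
d [-0.371 -0.018  0.879] roll -0.233 q6 -0.44
```

Request:
carry_out(
  targets=[
    {"dx": -0.371, "dy": -0.018, "dz": 0.2, "roll": -0.233, "jaw": 0.6},
    {"dx": -0.371, "dy": -0.018, "dz": 0.2, "roll": -0.233, "jaw": 0.6},
    {"dx": -0.371, "dy": -0.018, "dz": 0.2, "roll": -0.233, "jaw": 0.6},
    {"dx": -0.371, "dy": -0.018, "dz": 0.4, "roll": -0.233, "jaw": 0.6},
    {"dx": -0.371, "dy": -0.018, "dz": 0.642, "roll": -0.233, "jaw": 0.6},
    {"dx": -0.371, "dy": -0.018, "dz": 0.642, "roll": -0.233, "jaw": 0.6},
    {"dx": -0.371, "dy": -0.018, "dz": 0.8, "roll": -0.233, "jaw": 0.6},
    {"dx": -0.371, "dy": -0.018, "dz": 0.876, "roll": -0.233, "jaw": 0.6},
    {"dx": -0.371, "dy": -0.018, "dz": 0.876, "roll": -0.233, "jaw": 0.6},
    {"dx": -0.371, "dy": -0.018, "dz": 0.876, "roll": -0.233, "jaw": 0.6},
  ],
)

```text
t: 43.95
tool_pos: [0.5352, -0.3341, 0.0074]
tool_rot: [2.188, 2.253, 0.0]
wrist_force: [-0.3, 0.3, 1.1]
gripper_width: 0.0554
finger_force: 0.0
```

Request:
carry_out(
  targets=[
    {"dx": 0, "dy": 0, "dz": 0, "roll": 0, "jaw": 0},
    {"dx": 0, "dy": 0, "dz": 0, "roll": 0, "jaw": 0},
    {"dx": 0, "dy": 0, "dz": 0, "roll": 0, "jaw": 0},
    {"dx": 0, "dy": 0, "dz": 0, "roll": 0, "jaw": 0},
    {"dx": 0, "dy": 0, "dz": 0, "roll": 0, "jaw": 0},
  ],
  force=4,
)

```text
t: 44.58
tool_pos: [0.5345, -0.3348, 0.0073]
tool_rot: [2.19, 2.252, -0.0]
wrist_force: [-0.1, 0.5, 1.2]
gripper_width: 0.0239
finger_force: 4.0
```

Request:
carry_out(
  targets=[
    {"dx": 0, "dy": 0, "dz": -0.05, "roll": 0, "jaw": 0},
    {"dx": 0, "dy": 0, "dz": -0.1, "roll": 0, "jaw": 0},
    {"dx": 0, "dy": 0, "dz": -0.15, "roll": 0, "jaw": 0},
    {"dx": 0, "dy": 0, "dz": -0.2, "roll": 0, "jaw": 0},
    {"dx": 0, "dy": 0, "dz": -0.25, "roll": 0, "jaw": 0},
    {"dx": 0, "dy": 0, "dz": -0.3, "roll": 0, "jaw": 0},
    {"dx": 0, "dy": 0, "dz": -0.35, "roll": 0, "jaw": 0},
    {"dx": 0, "dy": 0, "dz": -0.4, "roll": 0, "jaw": 0},
    {"dx": 0, "dy": 0, "dz": -0.5, "roll": 0, "jaw": 0},
    {"dx": 0, "dy": 0, "dz": -0.6, "roll": 0, "jaw": 0},
    {"dx": 0, "dy": 0, "dz": -0.78, "roll": 0, "jaw": 0},
    {"dx": 0, "dy": 0, "dz": -0.78, "roll": 0, "jaw": 0},
  ],
)

```text
t: 46.08
tool_pos: [0.536, -0.336, 0.326]
tool_rot: [2.183, 2.245, 0.0]
wrist_force: [-0.1, -0.5, -0.4]
gripper_width: 0.0241
finger_force: 4.0
```

Request:
carry_out(
  targets=[
    {"dx": 0.04, "dy": 0, "dz": 0, "roll": 0, "jaw": 0},
    {"dx": 0, "dy": 0, "dz": -0.04, "roll": 0, "jaw": 0},
    {"dx": 0.04, "dy": 0, "dz": 0, "roll": 0, "jaw": 0},
    {"dx": 0, "dy": 0, "dz": -0.04, "roll": 0, "jaw": 0},
    {"dx": 0.03, "dy": 0, "dz": 0, "roll": 0, "jaw": 0},
    {"dx": 0, "dy": 0, "dz": -0.03, "roll": 0, "jaw": 0},
    {"dx": 0, "dy": 0, "dz": 0, "roll": 0, "jaw": 0},
    {"dx": 0, "dy": 0, "dz": 0, "roll": 0, "jaw": 0},
  ],
  force=3,
)

```text
t: 47.08
tool_pos: [0.5335, -0.3331, 0.3155]
tool_rot: [-2.186, -2.248, -0.0]
wrist_force: [-0.5, 0.5, -0.8]
gripper_width: 0.0238
finger_force: 3.0
```

```bash
python3 chk2.py creaser; python3 -c "
from h import *
go(.679,.0533,.32,84.5)"
```

```text
t 47.08 p [ 0.5335 -0.3331  0.3155] yaw 91.6 w 0.0238 ff 3.0 F [-0.5  0.5 -0.8] q6 -0.78
creaser [(2553, [106.0, 107.0]), (217, [289.0, 98.0])] axis(down) [ 0.263 -0.947 -0.182] tilt 79.5 top [ 0.496 -0.178  0.346] bot [ 0.53  -0.367  0.248]
scene [(91, 17.9, 13), (96, 12.6, 20), (101, 11.7, 25), (106, 11.7, 24), (111, 6.1, 36), (116, 8.5, 30), (121, 2.0, 16), (126, 3.4, 16), (131, 4.3, 15), (136, 4.3, 12)]
side [(82, -0.5, 7), (87, -0.2, 7), (92, -0.4, 8), (97, -0.5, 7), (102, -0.7, 8), (107, -0.9, 7)]
d [ 0.958  0.389 -0.003] roll 0.237 q6 -0.78
```

Request:
carry_out(
  targets=[
    {"dx": 0, "dy": 0, "dz": 0, "roll": 0, "jaw": 0},
    {"dx": 0.1, "dy": 0.04, "dz": 0, "roll": 0.06, "jaw": 0},
    {"dx": 0.2, "dy": 0.08, "dz": 0, "roll": 0.12, "jaw": 0},
    {"dx": 0.3, "dy": 0.12, "dz": 0, "roll": 0.18, "jaw": 0},
    {"dx": 0.4, "dy": 0.16, "dz": 0, "roll": 0.237, "jaw": 0},
    {"dx": 0.5, "dy": 0.21, "dz": 0, "roll": 0.237, "jaw": 0},
    {"dx": 0.6, "dy": 0.26, "dz": 0, "roll": 0.237, "jaw": 0},
    {"dx": 0.7, "dy": 0.3, "dz": 0, "roll": 0.237, "jaw": 0},
    {"dx": 0.8, "dy": 0.35, "dz": 0, "roll": 0.237, "jaw": 0},
    {"dx": 0.88, "dy": 0.388, "dz": 0, "roll": 0.237, "jaw": 0},
    {"dx": 0.92, "dy": 0.388, "dz": 0, "roll": 0.237, "jaw": 0},
    {"dx": 0.92, "dy": 0.388, "dz": 0, "roll": 0.237, "jaw": 0},
  ],
  force=10,
)

```text
t: 48.78
tool_pos: [0.6789, 0.0379, 0.3191]
tool_rot: [2.324, 2.113, -0.001]
wrist_force: [0.1, 0.0, -1.3]
gripper_width: 0.024
finger_force: 10.0
```

```bash
python3 chk2.py creaser; python3 -c "
from h import *
go(.679,.0533,.225,84.5)"
```

```text
t 48.77 p [0.6789 0.0379 0.3191] yaw 84.6 w 0.024 ff 10.0 F [ 0.1  0.  -1.3] q6 -0.03
creaser [(551, [256.0, 192.0]), (398, [194.0, 125.0])] axis(down) [-0.005  0.151 -0.989] tilt 8.7 top [0.681 0.037 0.327] bot [0.68  0.052 0.233]
scene [(162, 4.6, 2), (167, 4.1, 3), (172, 4.7, 4), (177, -0.3, 15), (182, 1.3, 17), (187, 2.3, 17), (192, 3.8, 16), (197, 4.9, 16), (202, 6.4, 15), (207, 6.5, 13)]
side [(109, -1.4, 8), (114, 0.2, 12), (119, -0.2, 12), (124, -1.1, 11), (129, -1.5, 11), (134, -2.4, 12), (139, -2.8, 12)]
d [ 0.043 -0.004  0.236] roll -0.004 q6 -0.03
```

Request:
carry_out(
  targets=[
    {"dx": -0.018, "dy": 0, "dz": 0.07, "roll": 0, "jaw": 0},
    {"dx": -0.018, "dy": 0, "dz": 0.14, "roll": 0, "jaw": 0},
    {"dx": -0.018, "dy": 0, "dz": 0.2, "roll": 0, "jaw": 0},
    {"dx": -0.018, "dy": 0, "dz": 0.24, "roll": 0, "jaw": 0},
    {"dx": -0.018, "dy": 0, "dz": 0.24, "roll": 0, "jaw": 0},
  ],
  force=6,
)

```text
t: 49.6
tool_pos: [0.6778, 0.0298, 0.2217]
tool_rot: [-2.325, -2.11, 0.003]
wrist_force: [0.2, 0.1, 0.6]
gripper_width: 0.024
finger_force: 6.0
```

Request:
carry_out(
  targets=[
    {"dx": 0.015, "dy": 0, "dz": 0.03, "roll": 0, "jaw": 0},
    {"dx": 0.03, "dy": 0, "dz": 0.06, "roll": 0, "jaw": 0},
    {"dx": 0.045, "dy": 0, "dz": 0.09, "roll": 0, "jaw": 0},
    {"dx": 0.06, "dy": 0, "dz": 0.12, "roll": 0, "jaw": 0},
    {"dx": 0.06, "dy": 0, "dz": 0.12, "roll": 0, "jaw": 0},
  ],
)

```text
t: 50.22
tool_pos: [0.6799, 0.055, 0.1731]
tool_rot: [-2.323, -2.111, 0.003]
wrist_force: [0.9, -0.1, -1.2]
gripper_width: 0.0237
finger_force: 6.0
```

Request:
carry_out(
  targets=[
    {"dx": 0, "dy": 0, "dz": 0.015, "roll": 0, "jaw": 0},
    {"dx": 0, "dy": 0, "dz": 0.024, "roll": 0, "jaw": 0},
    {"dx": 0, "dy": 0, "dz": 0.024, "roll": 0, "jaw": 0},
    {"dx": 0, "dy": 0, "dz": 0.024, "roll": 0, "jaw": 0},
  ],
)

```text
t: 50.72
tool_pos: [0.6808, 0.0541, 0.1653]
tool_rot: [-2.326, -2.112, 0.0]
wrist_force: [0.3, -0.9, -2.2]
gripper_width: 0.0239
finger_force: 6.0
```

Request:
carry_out(
  targets=[
    {"dx": 0, "dy": 0, "dz": 0.006, "roll": 0, "jaw": 0},
    {"dx": 0, "dy": 0, "dz": 0.008, "roll": 0, "jaw": 0},
    {"dx": 0, "dy": 0, "dz": 0.008, "roll": 0, "jaw": 0.55},
    {"dx": 0, "dy": 0, "dz": 0.008, "roll": 0, "jaw": 0.55},
    {"dx": 0, "dy": 0, "dz": 0.008, "roll": 0, "jaw": 0.55},
    {"dx": 0, "dy": 0, "dz": -0.1, "roll": 0, "jaw": 0.55},
    {"dx": 0, "dy": 0, "dz": -0.25, "roll": 0, "jaw": 0.55},
    {"dx": 0, "dy": 0, "dz": -0.48, "roll": 0, "jaw": 0.55},
    {"dx": 0, "dy": 0, "dz": -0.48, "roll": 0, "jaw": 0.55},
    {"dx": 0, "dy": 0, "dz": -0.48, "roll": 0, "jaw": 0.55},
  ],
)

```text
t: 51.98
tool_pos: [0.6821, 0.0542, 0.361]
tool_rot: [2.322, 2.109, 0.007]
wrist_force: [0.0, -0.2, 0.5]
gripper_width: 0.0506
finger_force: 0.0
```

```bash
python3 - <<'E'
from h import *
st();held("creaser",[.679,.053,.13]);go(.58,-.19,.36,84.6)
E
```

```text
t 51.98 p [0.6821 0.0542 0.361 ] yaw 84.5 w 0.0506 ff 0.0 F [ 0.  -0.2  0.5] q6 -0.0
creaser [(566, [248.0, 248.0]), (306, [200.0, 179.0])] axis(down) [ 0.023  0.257 -0.966] tilt 14.9 top [0.674 0.021 0.169] bot [0.682 0.047 0.071]
d [-0.632 -0.192 -0.011] roll -0.004 q6 -0.0
```

Request:
carry_out(
  targets=[
    {"dx": -0.07, "dy": -0.005, "dz": 0.1, "roll": 0, "jaw": 0.55},
    {"dx": -0.07, "dy": -0.005, "dz": 0.25, "roll": 0, "jaw": 0.55},
    {"dx": -0.07, "dy": -0.005, "dz": 0.38, "roll": 0, "jaw": 0.55},
    {"dx": -0.07, "dy": -0.005, "dz": 0.45, "roll": 0, "jaw": 0.55},
    {"dx": -0.07, "dy": -0.005, "dz": 0.5, "roll": 0, "jaw": 0.55},
    {"dx": -0.07, "dy": -0.005, "dz": 0.5, "roll": 0, "jaw": 0.55},
    {"dx": -0.07, "dy": -0.005, "dz": 0.5, "roll": 0, "jaw": 0},
    {"dx": -0.07, "dy": -0.005, "dz": 0.5, "roll": 0, "jaw": 0},
    {"dx": -0.07, "dy": -0.005, "dz": 0.5, "roll": 0, "jaw": 0},
    {"dx": -0.07, "dy": -0.005, "dz": 0.5, "roll": 0, "jaw": 0},
    {"dx": -0.07, "dy": -0.005, "dz": 0.5, "roll": 0, "jaw": 0},
  ],
  force=4,
)

```text
t: 53.45
tool_pos: [0.6769, 0.0264, 0.1586]
tool_rot: [2.324, 2.111, 0.002]
wrist_force: [0.3, -1.0, 4.3]
gripper_width: 0.024
finger_force: 4.0
```

Request:
carry_out(
  targets=[
    {"dx": 0.01, "dy": 0, "dz": -0.05, "roll": 0, "jaw": 0},
    {"dx": 0.02, "dy": 0, "dz": -0.09, "roll": 0, "jaw": 0},
    {"dx": 0.05, "dy": 0, "dz": -0.09, "roll": 0, "jaw": 0},
    {"dx": 0.08, "dy": 0, "dz": -0.09, "roll": 0, "jaw": 0},
    {"dx": 0.1, "dy": 0, "dz": -0.09, "roll": 0, "jaw": 0},
    {"dx": 0.1, "dy": 0, "dz": -0.09, "roll": 0, "jaw": 0},
  ],
)

```text
t: 54.2
tool_pos: [0.6796, 0.0674, 0.1926]
tool_rot: [-2.323, -2.113, 0.001]
wrist_force: [-0.4, 0.3, -1.5]
gripper_width: 0.0241
finger_force: 4.0
```

```bash
python3 chk2.py creaser
```

```text
t 54.2 p [0.6796 0.0674 0.1926] yaw 84.6 w 0.0241 ff 4.0 F [-0.4  0.3 -1.5] q6 0.02
creaser [(293, [264.0, 247.0]), (290, [193.0, 173.0])] axis(down) [-0.081 -0.018 -0.997] tilt 4.8 top [0.694 0.06  0.194] bot [0.679 0.061 0.101]
scene [(238, -3.5, 13), (243, -3.2, 13), (248, -3.0, 13), (253, -3.2, 12)]
side [(155, -0.9, 6), (160, -1.3, 6), (165, 1.3, 10), (170, 0.8, 10), (175, 1.4, 10), (180, 1.0, 10), (185, 1.0, 9)]
```

Request:
carry_out(
  targets=[
    {"dx": -0.012, "dy": 0, "dz": 0, "roll": 0, "jaw": 0},
    {"dx": -0.022, "dy": 0, "dz": 0, "roll": 0, "jaw": 0},
    {"dx": -0.022, "dy": 0, "dz": 0.03, "roll": 0, "jaw": 0},
    {"dx": -0.022, "dy": 0, "dz": 0.06, "roll": 0, "jaw": 0},
    {"dx": -0.022, "dy": 0, "dz": 0.07, "roll": 0, "jaw": 0},
    {"dx": -0.022, "dy": 0, "dz": 0.07, "roll": 0, "jaw": 0},
  ],
)

```text
t: 55.15
tool_pos: [0.6788, 0.0577, 0.1646]
tool_rot: [-2.325, -2.112, 0.001]
wrist_force: [-0.9, -0.2, -0.3]
gripper_width: 0.0239
finger_force: 4.0
```

Request:
carry_out(
  targets=[
    {"dx": 0, "dy": 0, "dz": 0.005, "roll": 0, "jaw": 0},
    {"dx": 0, "dy": 0, "dz": 0.008, "roll": 0, "jaw": 0},
    {"dx": 0, "dy": 0, "dz": 0.008, "roll": 0, "jaw": 0},
  ],
)

```text
t: 55.52
tool_pos: [0.6795, 0.0576, 0.1628]
tool_rot: [2.325, 2.112, 0.001]
wrist_force: [0.4, -0.9, 1.2]
gripper_width: 0.0238
finger_force: 4.0
```

```bash
python3 chk2.py creaser
```

```text
t 55.52 p [0.6795 0.0576 0.1628] yaw 84.5 w 0.0238 ff 4.0 F [ 0.4 -0.9  1.2] q6 0.0
creaser [(269, [259.0, 257.0]), (269, [196.0, 181.0])] axis(down) [-0.114  0.002 -0.993] tilt 6.5 top [0.695 0.05  0.164] bot [0.68  0.052 0.072]
scene [(244, -8.8, 1), (249, -2.7, 13), (254, -2.5, 13), (259, -2.3, 13), (264, -3.1, 11)]
side [(164, -1.1, 5), (169, -1.1, 6), (174, 0.5, 10), (179, 0.6, 9), (184, 0.7, 10), (189, 0.8, 9), (194, 1.4, 5)]
```

Vertical, centred, on the floor (axis y ≈ 0.052). Release and lift.

Request:
carry_out(
  targets=[
    {"dx": 0, "dy": 0, "dz": 0, "roll": 0, "jaw": 0.55},
    {"dx": 0, "dy": 0, "dz": 0, "roll": 0, "jaw": 0.55},
    {"dx": 0, "dy": 0, "dz": 0, "roll": 0, "jaw": 0.55},
    {"dx": 0, "dy": 0, "dz": -0.1, "roll": 0, "jaw": 0.55},
    {"dx": 0, "dy": 0, "dz": -0.25, "roll": 0, "jaw": 0.55},
    {"dx": 0, "dy": 0, "dz": -0.48, "roll": 0, "jaw": 0.55},
    {"dx": 0, "dy": 0, "dz": -0.48, "roll": 0, "jaw": 0.55},
    {"dx": 0, "dy": 0, "dz": -0.48, "roll": 0, "jaw": 0.55},
  ],
)

```text
t: 56.72
tool_pos: [0.6804, 0.0575, 0.3576]
tool_rot: [2.322, 2.109, 0.007]
wrist_force: [0.5, 0.4, -1.2]
gripper_width: 0.0503
finger_force: 0.0
```

```bash
python3 - <<'E'
from h import *
st();held("creaser",[.679,.053,.13]);held("punch",[.685,.121,.13]);go(.58,-.19,.36,84.6)
E
```

```text
t 56.73 p [0.6804 0.0575 0.3576] yaw 84.5 w 0.0503 ff 0.0 F [ 0.5  0.4 -1.2] q6 0.0
creaser [(493, [258.0, 248.0]), (290, [197.0, 180.0])] axis(down) [ 0.     0.005 -1.   ] tilt 0.3 top [0.675 0.053 0.175] bot [0.681 0.051 0.073]
punch [(693, [295.0, 249.0]), (432, [181.0, 188.0])] axis(down) [-0.005  0.105 -0.994] tilt 6.0 top [0.681 0.116 0.188] bot [0.687 0.126 0.079]
d [-0.64  -0.185 -0.022] roll -0.004 q6 0.0
```

Request:
carry_out(
  targets=[
    {"dx": -0.64, "dy": -0.18, "dz": 0, "roll": 0, "jaw": 1},
    {"dx": -0.64, "dy": -0.18, "dz": 0, "roll": 0, "jaw": 1},
    {"dx": -0.64, "dy": -0.18, "dz": 0, "roll": 0, "jaw": 1},
    {"dx": -0.64, "dy": -0.18, "dz": 0, "roll": 0, "jaw": 1},
    {"dx": -0.64, "dy": -0.18, "dz": 0, "roll": 0, "jaw": 1},
    {"dx": -0.64, "dy": -0.18, "dz": 0, "roll": 0, "jaw": 1},
    {"dx": -0.64, "dy": -0.18, "dz": 0, "roll": 0, "jaw": 1},
  ],
)

```text
t: 57.8
tool_pos: [0.5834, -0.1887, 0.3535]
tool_rot: [-2.323, -2.113, -0.0]
wrist_force: [-0.2, 0.5, 0.4]
gripper_width: 0.0923
finger_force: 0.0
```

```bash
python3 - <<'E'
from h import *
st();v=snap("wrist","w12.png")
for o in loc(v,"slicker"): 
    if .06<o[6][1]<.14:
        print(*o); c=np.array(o[4]);a=np.radians(o[8]);g=c-[.001,0]-.0385*np.array([np.cos(a),np.sin(a)]);print(g)
        go(*g,.1,o[8]);go(*g,.005,o[8])
E
```

```text
t 57.8 p [ 0.5834 -0.1887  0.3535] yaw 84.6 w 0.0923 ff 0.0 F [-0.2  0.5  0.4] q6 -0.42
slicker 617 [276.0, 212.0] ctr [0.6227, -0.2868] LxW [0.023, 0.094] axis 98.1
[ 0.6271247  -0.32491591]
d [-0.329  0.141  0.634] roll -0.449 q6 -0.42
d [-0.33   0.141  0.872] roll -0.449 q6 -0.42
```

Request:
carry_out(
  targets=[
    {"dx": -0.329, "dy": 0.141, "dz": 0.2, "roll": -0.45, "jaw": 0.6},
    {"dx": -0.329, "dy": 0.141, "dz": 0.2, "roll": -0.45, "jaw": 0.6},
    {"dx": -0.329, "dy": 0.141, "dz": 0.2, "roll": -0.45, "jaw": 0.6},
    {"dx": -0.329, "dy": 0.141, "dz": 0.4, "roll": -0.45, "jaw": 0.6},
    {"dx": -0.329, "dy": 0.141, "dz": 0.634, "roll": -0.45, "jaw": 0.6},
    {"dx": -0.329, "dy": 0.141, "dz": 0.634, "roll": -0.45, "jaw": 0.6},
    {"dx": -0.329, "dy": 0.141, "dz": 0.8, "roll": -0.45, "jaw": 0.6},
    {"dx": -0.329, "dy": 0.141, "dz": 0.869, "roll": -0.45, "jaw": 0.6},
    {"dx": -0.329, "dy": 0.141, "dz": 0.869, "roll": -0.45, "jaw": 0.6},
    {"dx": -0.329, "dy": 0.141, "dz": 0.869, "roll": -0.45, "jaw": 0.6},
  ],
)

```text
t: 59.1
tool_pos: [0.6274, -0.3258, 0.0071]
tool_rot: [2.059, 2.372, 0.0]
wrist_force: [-0.2, 0.5, 0.8]
gripper_width: 0.055
finger_force: 0.0
```

Request:
carry_out(
  targets=[
    {"dx": 0, "dy": 0, "dz": 0, "roll": 0, "jaw": 0},
    {"dx": 0, "dy": 0, "dz": 0, "roll": 0, "jaw": 0},
    {"dx": 0, "dy": 0, "dz": 0, "roll": 0, "jaw": 0},
    {"dx": 0, "dy": 0, "dz": 0, "roll": 0, "jaw": 0},
    {"dx": 0, "dy": 0, "dz": 0, "roll": 0, "jaw": 0},
  ],
  force=4,
)

```text
t: 59.72
tool_pos: [0.6265, -0.3268, 0.0068]
tool_rot: [2.061, 2.371, 0.0]
wrist_force: [-0.3, 1.2, 1.2]
gripper_width: 0.0238
finger_force: 4.0
```

Request:
carry_out(
  targets=[
    {"dx": 0, "dy": 0, "dz": -0.05, "roll": 0, "jaw": 0},
    {"dx": 0, "dy": 0, "dz": -0.1, "roll": 0, "jaw": 0},
    {"dx": 0, "dy": 0, "dz": -0.15, "roll": 0, "jaw": 0},
    {"dx": 0, "dy": 0, "dz": -0.2, "roll": 0, "jaw": 0},
    {"dx": 0, "dy": 0, "dz": -0.25, "roll": 0, "jaw": 0},
    {"dx": 0, "dy": 0, "dz": -0.3, "roll": 0, "jaw": 0},
    {"dx": 0, "dy": 0, "dz": -0.35, "roll": 0, "jaw": 0},
    {"dx": 0, "dy": 0, "dz": -0.4, "roll": 0, "jaw": 0},
    {"dx": 0, "dy": 0, "dz": -0.5, "roll": 0, "jaw": 0},
    {"dx": 0, "dy": 0, "dz": -0.6, "roll": 0, "jaw": 0},
    {"dx": 0, "dy": 0, "dz": -0.78, "roll": 0, "jaw": 0},
    {"dx": 0, "dy": 0, "dz": -0.78, "roll": 0, "jaw": 0},
  ],
)

```text
t: 61.22
tool_pos: [0.6281, -0.3278, 0.3262]
tool_rot: [2.054, 2.363, 0.001]
wrist_force: [-0.7, -0.3, -0.6]
gripper_width: 0.024
finger_force: 4.0
```

Request:
carry_out(
  targets=[
    {"dx": 0.04, "dy": 0, "dz": 0, "roll": 0, "jaw": 0},
    {"dx": 0, "dy": 0, "dz": -0.04, "roll": 0, "jaw": 0},
    {"dx": 0.04, "dy": 0, "dz": 0, "roll": 0, "jaw": 0},
    {"dx": 0, "dy": 0, "dz": -0.04, "roll": 0, "jaw": 0},
    {"dx": 0.03, "dy": 0, "dz": 0, "roll": 0, "jaw": 0},
    {"dx": 0, "dy": 0, "dz": -0.03, "roll": 0, "jaw": 0},
    {"dx": 0, "dy": 0, "dz": 0, "roll": 0, "jaw": 0},
    {"dx": 0, "dy": 0, "dz": 0, "roll": 0, "jaw": 0},
  ],
  force=3,
)

```text
t: 62.22
tool_pos: [0.6256, -0.3253, 0.3149]
tool_rot: [-2.057, -2.367, 0.0]
wrist_force: [-0.2, -0.4, -1.3]
gripper_width: 0.0242
finger_force: 3.0
```

```bash
python3 chk2.py slicker; python3 -c "
from h import *
go(.6725,-.0148-.02,.32,84.5)"
```

```text
t 62.23 p [ 0.6256 -0.3253  0.3149] yaw 98.0 w 0.0242 ff 3.0 F [-0.2 -0.4 -1.3] q6 -0.79
slicker [(648, [64.0, 150.0]), (211, [262.0, 95.0])] axis(down) [-0.035  0.185 -0.982] tilt 10.9 top [ 0.623 -0.326  0.328] bot [ 0.621 -0.305  0.234]
scene [(123, 3.1, 6), (128, 3.8, 7), (133, 3.9, 9), (138, 4.0, 13), (143, 2.2, 19), (148, 4.3, 19), (153, 5.9, 18), (158, 8.1, 18), (163, 7.7, 15), (168, 5.3, 6)]
side [(80, -0.3, 7), (85, -0.2, 7), (90, -0.6, 8), (95, -0.4, 8), (100, -0.8, 7), (105, -1.2, 6)]
d [ 0.706  0.216 -0.004] roll 0.45 q6 -0.79
```

Request:
carry_out(
  targets=[
    {"dx": 0, "dy": 0, "dz": 0, "roll": 0, "jaw": 0},
    {"dx": 0.1, "dy": 0.03, "dz": 0, "roll": 0.1, "jaw": 0},
    {"dx": 0.2, "dy": 0.06, "dz": 0, "roll": 0.2, "jaw": 0},
    {"dx": 0.3, "dy": 0.09, "dz": 0, "roll": 0.3, "jaw": 0},
    {"dx": 0.4, "dy": 0.12, "dz": 0, "roll": 0.4, "jaw": 0},
    {"dx": 0.5, "dy": 0.15, "dz": 0, "roll": 0.45, "jaw": 0},
    {"dx": 0.6, "dy": 0.19, "dz": 0, "roll": 0.45, "jaw": 0},
    {"dx": 0.66, "dy": 0.213, "dz": 0, "roll": 0.45, "jaw": 0},
    {"dx": 0.685, "dy": 0.213, "dz": 0, "roll": 0.45, "jaw": 0},
    {"dx": 0.685, "dy": 0.213, "dz": 0, "roll": 0.45, "jaw": 0},
    {"dx": 0.685, "dy": 0.213, "dz": 0, "roll": 0.45, "jaw": 0},
  ],
  force=10,
)

```text
t: 63.8
tool_pos: [0.6726, -0.0448, 0.3187]
tool_rot: [2.327, 2.11, -0.0]
wrist_force: [0.1, -0.1, -0.9]
gripper_width: 0.0242
finger_force: 10.0
```

```bash
python3 chk2.py slicker; python3 -c "
from h import *
go(.6725,-.0148,.225,84.5)"
```

```text
t 63.8 p [ 0.6726 -0.0448  0.3187] yaw 84.4 w 0.0242 ff 10.0 F [ 0.1 -0.1 -0.9] q6 -0.15
slicker [(671, [208.0, 181.0]), (359, [210.0, 117.0])] axis(down) [ 0.021  0.173 -0.985] tilt 10.1 top [ 0.669 -0.043  0.332] bot [ 0.675 -0.025  0.234]
scene [(150, 4.3, 3), (155, 4.8, 5), (160, 5.2, 5), (165, 5.7, 7), (170, 1.7, 18), (175, 3.7, 19), (180, 5.7, 18), (185, 7.2, 18), (190, 8.6, 18), (195, 10.1, 16), (200, 9.6, 12)]
side [(97, -3.2, 1), (102, -1.9, 8), (107, -0.7, 11), (112, -1.4, 10), (117, -2.2, 11), (122, -2.9, 10), (127, -3.7, 11), (132, -3.9, 11)]
d [ 0.074 -0.008  0.234] roll -0.003 q6 -0.15
```

Request:
carry_out(
  targets=[
    {"dx": 0, "dy": -0.006, "dz": 0.07, "roll": 0, "jaw": 0},
    {"dx": 0, "dy": -0.006, "dz": 0.14, "roll": 0, "jaw": 0},
    {"dx": 0, "dy": -0.006, "dz": 0.2, "roll": 0, "jaw": 0},
    {"dx": 0, "dy": -0.006, "dz": 0.25, "roll": 0, "jaw": 0},
    {"dx": 0, "dy": -0.006, "dz": 0.29, "roll": 0, "jaw": 0},
    {"dx": 0, "dy": -0.006, "dz": 0.29, "roll": 0, "jaw": 0},
  ],
  force=4,
)

```text
t: 64.75
tool_pos: [0.6702, -0.0439, 0.2022]
tool_rot: [-2.326, -2.111, 0.001]
wrist_force: [0.1, -0.4, -0.3]
gripper_width: 0.024
finger_force: 4.0
```

Request:
carry_out(
  targets=[
    {"dx": 0.03, "dy": 0, "dz": 0, "roll": 0, "jaw": 0},
    {"dx": 0.06, "dy": 0, "dz": 0, "roll": 0, "jaw": 0},
    {"dx": 0.085, "dy": 0, "dz": 0, "roll": 0, "jaw": 0},
    {"dx": 0.11, "dy": 0, "dz": 0, "roll": 0, "jaw": 0},
    {"dx": 0.11, "dy": 0, "dz": 0, "roll": 0, "jaw": 0},
  ],
)

```text
t: 65.38
tool_pos: [0.6755, 0.0021, 0.205]
tool_rot: [2.323, 2.112, 0.004]
wrist_force: [-2.2, -0.1, 4.8]
gripper_width: 0.0247
finger_force: 4.0
```

```bash
python3 chk2.py slicker
```

```text
t 65.38 p [0.6755 0.0021 0.205 ] yaw 84.6 w 0.0247 ff 4.0 F [-2.2 -0.1  4.8] q6 -0.08
slicker [(157, [224.0, 228.0]), (194, [206.0, 149.0])] axis(down) [-0.321  0.275 -0.906] tilt 25.0 top [ 0.702 -0.023  0.235] bot [ 0.671 -0.003  0.154]
scene [(217, -12.8, 4), (222, -12.0, 4), (227, -6.2, 14), (232, -7.0, 11)]
side [(137, -0.1, 5), (142, -0.4, 5), (147, 0.3, 3), (152, 3.0, 9), (157, 2.7, 9), (162, 2.3, 1)]
```

Request:
carry_out(
  targets=[
    {"dx": 0, "dy": 0, "dz": -0.05, "roll": 0, "jaw": 0},
    {"dx": 0, "dy": 0, "dz": -0.12, "roll": 0, "jaw": 0},
    {"dx": 0, "dy": 0, "dz": -0.2, "roll": 0, "jaw": 0},
    {"dx": 0, "dy": 0, "dz": -0.28, "roll": 0, "jaw": 0},
    {"dx": 0, "dy": 0, "dz": -0.28, "roll": 0, "jaw": 0},
  ],
  force=8,
)

```text
t: 66.2
tool_pos: [0.6762, 0.0009, 0.3193]
tool_rot: [2.321, 2.109, 0.008]
wrist_force: [0.4, 1.0, -1.2]
gripper_width: 0.0241
finger_force: 7.9
```

```bash
python3 chk2.py slicker; python3 - <<'E'
from h import *
held("creaser",[.679,.053,.13])
s=snap("scene");w=snap("side")
cv2.imwrite("pics/last.png",np.hstack([cv2.resize(s["im"][80:300,150:330],None,fx=2.2,fy=2.2),cv2.resize(w["im"][60:280,120:300],None,fx=2.2,fy=2.2)]))
E
```

```text
t 66.2 p [0.6762 0.0009 0.3193] yaw 84.5 w 0.0241 ff 7.9 F [ 0.4  1.  -1.2] q6 -0.08
slicker [(337, [219.0, 176.0]), (268, [204.0, 111.0])] axis(down) [-0.245  0.173 -0.954] tilt 17.5 top [ 0.693 -0.023  0.355] bot [ 0.67  -0.007  0.265]
scene [(158, -15.5, 6), (163, -15.2, 5), (168, -14.4, 5), (173, -13.6, 5), (178, -7.3, 16), (183, -6.5, 16), (188, -7.3, 13)]
side [(95, 0.7, 5), (100, 0.3, 5), (105, 0.0, 5), (110, 2.0, 6), (115, 3.4, 11), (120, 3.5, 12), (125, 2.7, 9)]
creaser [(515, [258.0, 248.0]), (294, [196.0, 180.0])] axis(down) [-0.001 -0.012 -1.   ] tilt 0.7 top [0.674 0.054 0.176] bot [0.681 0.05  0.072]
```

View pics/last.png

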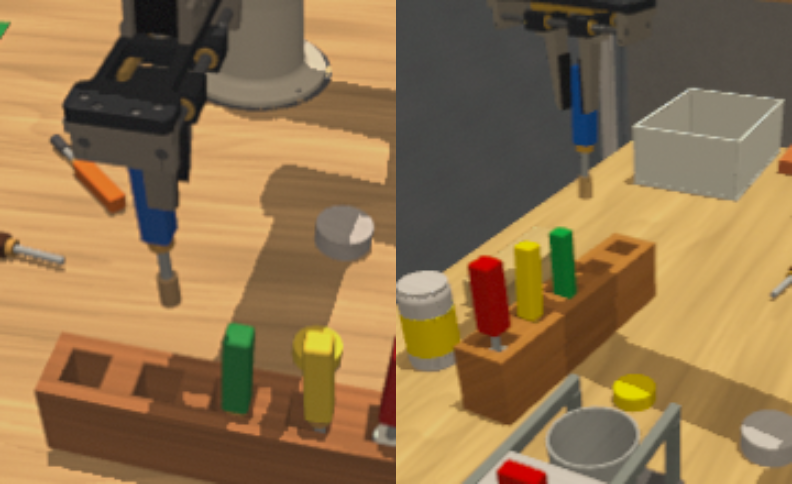

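```bash
python3 - <<'E'
from h import *
s=snap("scene");w=snap("side")
f=lambda p,ox,oy,x0=0:[(p[0]-x0)/2.2+ox,p[1]/2.2+oy]
for a,b in(((168,303),(585,195)),((157,242),(584,148)),((166,278),(585,176))): print(tri(s,f(a,150,80),w,f(b,120,60,396)).round(4))
E
```

```text
[ 0.6747 -0.0059  0.1982]
[ 0.6735 -0.0112  0.2609]
[ 0.6731 -0.0066  0.2244]
```

Request:
carry_out(
  targets=[
    {"dx": -0.021, "dy": -0.01, "dz": 0.05, "roll": 0, "jaw": 0},
    {"dx": -0.021, "dy": -0.01, "dz": 0.12, "roll": 0, "jaw": 0},
    {"dx": -0.021, "dy": -0.01, "dz": 0.2, "roll": 0, "jaw": 0},
    {"dx": -0.021, "dy": -0.01, "dz": 0.27, "roll": 0, "jaw": 0},
    {"dx": -0.021, "dy": -0.01, "dz": 0.32, "roll": 0, "jaw": 0},
    {"dx": -0.021, "dy": -0.01, "dz": 0.32, "roll": 0, "jaw": 0},
  ],
  force=6,
)

```text
t: 67.45
tool_pos: [0.6687, -0.0073, 0.1847]
tool_rot: [-2.324, -2.11, 0.003]
wrist_force: [-0.7, -0.3, -0.6]
gripper_width: 0.0243
finger_force: 5.9
```

```bash
python3 chk2.py slicker
```

```text
t 67.45 p [ 0.6687 -0.0073  0.1847] yaw 84.5 w 0.0243 ff 5.9 F [-0.7 -0.3 -0.6] q6 -0.09
slicker [(138, [221.0, 233.0]), (181, [210.0, 154.0])] axis(down) [-0.337  0.311 -0.888] tilt 27.3 top [ 0.697 -0.032  0.214] bot [ 0.664 -0.012  0.135]
scene [(222, -13.1, 3), (227, -11.9, 4), (232, -6.7, 13), (237, -6.4, 8)]
side [(143, -0.8, 4), (148, -1.1, 4), (153, 0.9, 5), (158, 1.8, 9), (163, 1.5, 9)]
```

Request:
carry_out(
  targets=[
    {"dx": -0.005, "dy": 0.006, "dz": 0.03, "roll": 0, "jaw": 0},
    {"dx": -0.008, "dy": 0.006, "dz": 0.06, "roll": 0, "jaw": 0},
    {"dx": -0.01, "dy": 0.006, "dz": 0.09, "roll": 0, "jaw": 0},
    {"dx": -0.01, "dy": 0.006, "dz": 0.1, "roll": 0, "jaw": 0},
    {"dx": -0.01, "dy": 0.006, "dz": 0.1, "roll": 0, "jaw": 0},
  ],
  force=6,
)

```text
t: 68.28
tool_pos: [0.6715, -0.0116, 0.146]
tool_rot: [-2.325, -2.112, 0.001]
wrist_force: [0.8, 0.9, -1.0]
gripper_width: 0.0241
finger_force: 5.9
```

```bash
python3 chk2.py slicker
```

```text
t 68.28 p [ 0.6715 -0.0116  0.146 ] yaw 84.5 w 0.0241 ff 5.9 F [ 0.8  0.9 -1. ] q6 -0.1
slicker [(113, [219.0, 248.0]), (177, [211.0, 167.0])] axis(down) [-0.386  0.44  -0.811] tilt 35.8 top [ 0.701 -0.036  0.171] bot [ 0.666 -0.015  0.096]
scene [(243, -10.2, 6), (248, -6.0, 13)]
side [(155, -0.4, 4), (160, -0.7, 4), (165, 0.0, 4), (170, 2.2, 9), (175, 1.9, 9)]
```

Inserted freely (handle bottom ~0.09). Down the last bit, then release and lift.

Request:
carry_out(
  targets=[
    {"dx": 0, "dy": 0, "dz": 0.012, "roll": 0, "jaw": 0},
    {"dx": 0, "dy": 0, "dz": 0.022, "roll": 0, "jaw": 0},
    {"dx": 0, "dy": 0, "dz": 0.022, "roll": 0, "jaw": 0},
  ],
)

```text
t: 68.85
tool_pos: [0.6714, -0.0116, 0.137]
tool_rot: [-2.325, -2.111, 0.001]
wrist_force: [-0.5, -1.0, -0.7]
gripper_width: 0.0243
finger_force: 5.9
```

Request:
carry_out(
  targets=[
    {"dx": 0, "dy": 0, "dz": 0, "roll": 0, "jaw": 0.5},
    {"dx": 0, "dy": 0, "dz": 0, "roll": 0, "jaw": 0.5},
    {"dx": 0, "dy": 0, "dz": 0, "roll": 0, "jaw": 0.5},
    {"dx": 0, "dy": 0, "dz": -0.1, "roll": 0, "jaw": 0.5},
    {"dx": 0, "dy": 0, "dz": -0.25, "roll": 0, "jaw": 0.55},
    {"dx": 0, "dy": 0, "dz": -0.52, "roll": 0, "jaw": 0.55},
    {"dx": 0, "dy": 0, "dz": -0.52, "roll": 0, "jaw": 0.55},
    {"dx": 0, "dy": 0, "dz": -0.52, "roll": 0, "jaw": 0.55},
  ],
)

```text
t: 69.85
tool_pos: [0.6736, -0.012, 0.352]
tool_rot: [2.319, 2.107, 0.01]
wrist_force: [0.3, -0.6, -0.3]
gripper_width: 0.0506
finger_force: 0.0
```

```bash
python3 - <<'E'
from h import *
st();held("slicker",[.672,-.015,.13]);held("creaser",[.679,.053,.13]);held("punch",[.685,.121,.13]);held("brush",[.692,.189,.15])
s=snap("scene");b=[x for x in blobs(mask(s["im"],WC["punch"],110,25)) if x[1][1]>220][0][2];ys=np.argwhere(b)
print([(int(r),int(k.min()),int(k.max())) for r in range(ys[:,0].min(),ys[:,0].max()+1,5) for k in [ys[ys[:,0]==r,1]]])
print(proj(s,[[.685,.121,z] for z in(.175,.08,.09)]).round(1).tolist())
go(.50,-.19,.36,84.6)
E
```

```text
t 69.85 p [ 0.6736 -0.012   0.352 ] yaw 84.5 w 0.0506 ff 0.0 F [ 0.3 -0.6 -0.3] q6 -0.1
slicker [(536, [216.0, 240.0]), (265, [213.0, 170.0])] axis(down) [ 0.028  0.118 -0.993] tilt 7.0 top [ 0.664 -0.036  0.174] bot [ 0.671 -0.023  0.071]
creaser [(524, [258.0, 248.0]), (294, [196.0, 180.0])] axis(down) [-0.002 -0.005 -1.   ] tilt 0.3 top [0.674 0.054 0.176] bot [0.681 0.051 0.073]
punch [(698, [295.0, 248.0]), (434, [181.0, 188.0])] axis(down) [-0.007  0.098 -0.995] tilt 5.6 top [0.68  0.117 0.189] bot [0.687 0.125 0.079]
brush [(718, [335.0, 253.0]), (504, [163.0, 195.0])] axis(down) [ 0.001 -0.006 -1.   ] tilt 0.3 top [0.687 0.193 0.2  ] bot [0.694 0.188 0.092]
[(229, 295, 299), (234, 285, 305), (239, 284, 306), (244, 285, 304), (249, 289, 302), (254, 290, 302), (259, 289, 302), (264, 289, 302), (269, 290, 301)]
[[297.0, 237.5], [292.6, 269.4], [293.1, 266.3]]
d [-0.485 -0.384 -0.038] roll -0.004 q6 -0.1
```

```bash
python3 - <<'E'
from h import *
w=snap("side");s=snap("scene")
for n,P in(("punch",[.683,.119]),("creaser",[.679,.052]),("slicker",[.668,-.03])):
  for nm,v in(("side",w),("scene",s)):
    q=proj(v,[*P,.13])[0]
    b=min(blobs(mask(v["im"],WC[n],110,25)),key=lambda b:np.linalg.norm(b[1]-q));y=np.argwhere(b[2])
    print(n,nm,"rows",y[:,0].min(),y[:,0].max(),"pred z",[(z,proj(v,[*P,z])[0][1].round(1)) for z in(.19,.175,.09,.08)])
E
```

```text
punch side rows 170 206 pred z [(0.19, np.float64(169.0)), (0.175, np.float64(174.2)), (0.09, np.float64(202.2)), (0.08, np.float64(205.4))]
punch scene rows 229 272 pred z [(0.19, np.float64(230.9)), (0.175, np.float64(236.5)), (0.09, np.float64(265.3)), (0.08, np.float64(268.4))]
creaser side rows 165 195 pred z [(0.19, np.float64(159.2)), (0.175, np.float64(164.3)), (0.09, np.float64(191.2)), (0.08, np.float64(194.2))]
creaser scene rows 228 268 pred z [(0.19, np.float64(225.3)), (0.175, np.float64(230.9)), (0.09, np.float64(260.0)), (0.08, np.float64(263.1))]
slicker side rows 154 185 pred z [(0.19, np.float64(149.0)), (0.175, np.float64(153.8)), (0.09, np.float64(179.6)), (0.08, np.float64(182.4))]
slicker scene rows 220 259 pred z [(0.19, np.float64(216.0)), (0.175, np.float64(221.6)), (0.09, np.float64(250.9)), (0.08, np.float64(254.0))]
```

Request:
carry_out(
  targets=[
    {"dx": -0.48, "dy": -0.38, "dz": -0.02, "roll": 0, "jaw": 1},
    {"dx": -0.48, "dy": -0.38, "dz": -0.02, "roll": 0, "jaw": 1},
    {"dx": -0.48, "dy": -0.38, "dz": -0.02, "roll": 0, "jaw": 1},
    {"dx": -0.48, "dy": -0.38, "dz": -0.02, "roll": 0, "jaw": 1},
    {"dx": -0.48, "dy": -0.38, "dz": -0.02, "roll": 0, "jaw": 1},
    {"dx": -0.48, "dy": -0.38, "dz": -0.02, "roll": 0, "jaw": 1},
    {"dx": -0.48, "dy": -0.38, "dz": -0.02, "roll": 0, "jaw": 1},
  ],
)

```text
t: 71.28
tool_pos: [0.5028, -0.1873, 0.3536]
tool_rot: [-2.324, -2.114, -0.0]
wrist_force: [-0.5, 0.2, 0.3]
gripper_width: 0.0917
finger_force: 0.0
```

```bash
python3 - <<'E'
from h import *
st();v=snap("wrist","w13.png");s=snap("scene")
hsv=cv2.cvtColor(v["im"],cv2.COLOR_BGR2HSV)
p=proj(v,[.43,-.29,.015])[0];print(p); x,y=p.astype(int);print(hsv[y-8:y+9:4,x-12:x+13:4].tolist())
for vm in(90,120,150):
  for o in [(a,c,m) for a,c,m in blobs(mask(v["im"],[(0,14)],100,15,vm),100) if abs(c-p).max()<80]:
    rc=cv2.minAreaRect(cv2.findContours(o[2].astype(np.uint8),0,2)[0][0]);bx=plane(v,cv2.boxPoints(rc),.019)[:,:2]
    print(vm,o[0],o[1].round(),plane(v,o[1],.019)[0][:2].round(4),bx.round(4).tolist())
E
```

```text
t 71.28 p [ 0.5028 -0.1873  0.3536] yaw 84.6 w 0.0917 ff 0.0 F [-0.5  0.2  0.3] q6 -0.49
[215.52900886 219.37076778]
[[[19, 138, 239], [20, 139, 239], [19, 145, 240], [12, 203, 103], [10, 199, 87], [11, 181, 100], [16, 157, 151]], [[20, 140, 240], [20, 143, 238], [18, 149, 244], [9, 193, 103], [9, 186, 93], [11, 178, 102], [15, 152, 144]], [[19, 146, 237], [19, 141, 239], [18, 146, 253], [10, 191, 99], [6, 180, 88], [9, 181, 96], [17, 159, 143]], [[19, 146, 236], [19, 145, 239], [19, 145, 255], [9, 168, 106], [11, 195, 89], [9, 188, 87], [15, 154, 154]], [[19, 148, 234], [18, 147, 235], [16, 155, 198], [9, 181, 100], [10, 193, 91], [9, 184, 72], [19, 146, 252]]]
90 120 [222. 229.] [ 0.4409 -0.3087] [[0.4399, -0.2809], [0.4509, -0.2819], [0.4447, -0.3355], [0.4334, -0.3345]]
120 611 [220. 218.] [ 0.4384 -0.2874] [[0.4171, -0.3322], [0.4359, -0.2399], [0.4597, -0.2441], [0.4421, -0.3367]]
150 621 [220. 218.] [ 0.4382 -0.2874] [[0.4168, -0.3326], [0.4354, -0.2398], [0.4596, -0.244], [0.4422, -0.3371]]
150 146 [156. 153.] [ 0.3425 -0.1578] [[0.304, -0.1979], [0.3516, -0.1222], [0.3716, -0.1328], [0.3247, -0.2093]]
```

```bash
python3 -c "
from h import *
go(.4303,-.325,.1,78.6);go(.4303,-.325,.005,78.6)"
```

```text
d [-0.36  -0.148  0.634] roll 0.2 q6 -0.49
d [-0.36  -0.148  0.871] roll 0.2 q6 -0.49
```

Request:
carry_out(
  targets=[
    {"dx": -0.36, "dy": -0.148, "dz": 0.2, "roll": 0.2, "jaw": 0.6},
    {"dx": -0.36, "dy": -0.148, "dz": 0.2, "roll": 0.2, "jaw": 0.6},
    {"dx": -0.36, "dy": -0.148, "dz": 0.2, "roll": 0.2, "jaw": 0.6},
    {"dx": -0.36, "dy": -0.148, "dz": 0.4, "roll": 0.2, "jaw": 0.6},
    {"dx": -0.36, "dy": -0.148, "dz": 0.634, "roll": 0.2, "jaw": 0.6},
    {"dx": -0.36, "dy": -0.148, "dz": 0.634, "roll": 0.2, "jaw": 0.6},
    {"dx": -0.36, "dy": -0.148, "dz": 0.8, "roll": 0.2, "jaw": 0.6},
    {"dx": -0.36, "dy": -0.148, "dz": 0.868, "roll": 0.2, "jaw": 0.6},
    {"dx": -0.36, "dy": -0.148, "dz": 0.868, "roll": 0.2, "jaw": 0.6},
    {"dx": -0.36, "dy": -0.148, "dz": 0.868, "roll": 0.2, "jaw": 0.6},
  ],
)

```text
t: 72.62
tool_pos: [0.4301, -0.326, 0.0073]
tool_rot: [2.431, 1.988, 0.0]
wrist_force: [0.9, -0.4, 0.0]
gripper_width: 0.0553
finger_force: 0.0
```

Request:
carry_out(
  targets=[
    {"dx": 0, "dy": 0, "dz": 0, "roll": 0, "jaw": 0},
    {"dx": 0, "dy": 0, "dz": 0, "roll": 0, "jaw": 0},
    {"dx": 0, "dy": 0, "dz": 0, "roll": 0, "jaw": 0},
    {"dx": 0, "dy": 0, "dz": 0, "roll": 0, "jaw": 0},
    {"dx": 0, "dy": 0, "dz": 0, "roll": 0, "jaw": 0},
  ],
  force=4,
)

```text
t: 73.25
tool_pos: [0.4294, -0.326, 0.007]
tool_rot: [2.433, 1.987, -0.0]
wrist_force: [-1.1, 1.1, 3.1]
gripper_width: 0.0242
finger_force: 4.0
```

Request:
carry_out(
  targets=[
    {"dx": 0, "dy": 0, "dz": -0.05, "roll": 0, "jaw": 0},
    {"dx": 0, "dy": 0, "dz": -0.1, "roll": 0, "jaw": 0},
    {"dx": 0, "dy": 0, "dz": -0.15, "roll": 0, "jaw": 0},
    {"dx": 0, "dy": 0, "dz": -0.2, "roll": 0, "jaw": 0},
    {"dx": 0, "dy": 0, "dz": -0.25, "roll": 0, "jaw": 0},
    {"dx": 0, "dy": 0, "dz": -0.3, "roll": 0, "jaw": 0},
    {"dx": 0, "dy": 0, "dz": -0.35, "roll": 0, "jaw": 0},
    {"dx": 0, "dy": 0, "dz": -0.4, "roll": 0, "jaw": 0},
    {"dx": 0, "dy": 0, "dz": -0.5, "roll": 0, "jaw": 0},
    {"dx": 0, "dy": 0, "dz": -0.6, "roll": 0, "jaw": 0},
    {"dx": 0, "dy": 0, "dz": -0.78, "roll": 0, "jaw": 0},
    {"dx": 0, "dy": 0, "dz": -0.78, "roll": 0, "jaw": 0},
  ],
)

```text
t: 74.75
tool_pos: [0.4307, -0.3274, 0.3236]
tool_rot: [2.426, 1.982, 0.0]
wrist_force: [-0.2, -0.4, -2.1]
gripper_width: 0.0239
finger_force: 4.0
```

Request:
carry_out(
  targets=[
    {"dx": 0.04, "dy": 0, "dz": 0, "roll": 0, "jaw": 0},
    {"dx": 0, "dy": 0, "dz": -0.04, "roll": 0, "jaw": 0},
    {"dx": 0.04, "dy": 0, "dz": 0, "roll": 0, "jaw": 0},
    {"dx": 0, "dy": 0, "dz": -0.04, "roll": 0, "jaw": 0},
    {"dx": 0.03, "dy": 0, "dz": 0, "roll": 0, "jaw": 0},
    {"dx": 0, "dy": 0, "dz": -0.03, "roll": 0, "jaw": 0},
    {"dx": 0, "dy": 0, "dz": 0, "roll": 0, "jaw": 0},
    {"dx": 0, "dy": 0, "dz": 0, "roll": 0, "jaw": 0},
  ],
  force=3,
)

```text
t: 75.75
tool_pos: [0.4288, -0.3256, 0.317]
tool_rot: [-2.431, -1.985, -0.0]
wrist_force: [0.3, 0.5, -1.4]
gripper_width: 0.0241
finger_force: 3.0
```

```bash
python3 chk2.py awl; python3 -c "
from h import *
go(.6657,-.083-.02,.32,84.5)"
```

```text
t 75.75 p [ 0.4288 -0.3256  0.317 ] yaw 78.5 w 0.0241 ff 3.0 F [ 0.3  0.5 -1.4] q6 -0.67
awl [(444, [104.0, 95.0]), (235, [319.0, 102.0])] axis(down) [ 0.024  0.084 -0.996] tilt 5.0 top [ 0.425 -0.325  0.329] bot [ 0.429 -0.317  0.232]
scene [(75, 2.3, 6), (80, 2.5, 7), (85, -0.7, 15), (90, 0.0, 13), (95, 1.8, 13), (100, 2.0, 14), (105, 2.7, 12), (110, 2.5, 10)]
side [(85, -2.2, 2), (90, -0.7, 6), (95, -0.1, 8), (100, -0.6, 8), (105, -1.0, 8), (110, -1.4, 8), (115, -1.4, 7)]
d [ 0.664  0.468 -0.003] roll -0.2 q6 -0.67
```

Request:
carry_out(
  targets=[
    {"dx": 0, "dy": 0, "dz": 0, "roll": 0, "jaw": 0},
    {"dx": 0.09, "dy": 0.06, "dz": 0, "roll": -0.05, "jaw": 0},
    {"dx": 0.18, "dy": 0.12, "dz": 0, "roll": -0.1, "jaw": 0},
    {"dx": 0.27, "dy": 0.18, "dz": 0, "roll": -0.15, "jaw": 0},
    {"dx": 0.36, "dy": 0.24, "dz": 0, "roll": -0.2, "jaw": 0},
    {"dx": 0.45, "dy": 0.31, "dz": 0, "roll": -0.2, "jaw": 0},
    {"dx": 0.54, "dy": 0.38, "dz": 0, "roll": -0.2, "jaw": 0},
    {"dx": 0.62, "dy": 0.44, "dz": 0, "roll": -0.2, "jaw": 0},
    {"dx": 0.675, "dy": 0.468, "dz": 0, "roll": -0.2, "jaw": 0},
    {"dx": 0.675, "dy": 0.468, "dz": 0, "roll": -0.2, "jaw": 0},
    {"dx": 0.675, "dy": 0.468, "dz": 0, "roll": -0.2, "jaw": 0},
  ],
  force=10,
)

```text
t: 77.32
tool_pos: [0.6663, -0.0993, 0.3186]
tool_rot: [2.326, 2.112, -0.001]
wrist_force: [-0.3, -0.6, -0.3]
gripper_width: 0.024
finger_force: 10.0
```

```bash
python3 chk2.py awl; python3 - <<'E'
from h import *
go(.6657,-.083,.225,84.5)
# shank: find low-saturation / dark strip below handle in scene & side
p=np.array(sense()["tool_pos"])
for cam in("scene","side"):
    v=snap(cam)
    print(cam,[(a,float(round(c-b,1)),k) for a,b,c,k in cols("awl",v,p-[0,0,.09],p-[0,0,.15],h=[(0,180)],s=(0,60),val=(40,255),hw=14,step=3) if c])
E
```

```text
t 77.33 p [ 0.6663 -0.0993  0.3186] yaw 84.5 w 0.024 ff 10.0 F [-0.3 -0.6 -0.3] q6 -0.23
awl [(660, [173.0, 176.0]), (292, [222.0, 112.0])] axis(down) [ 0.004  0.065 -0.998] tilt 3.7 top [ 0.662 -0.098  0.33 ] bot [ 0.666 -0.091  0.23 ]
scene [(149, 4.3, 6), (154, 4.7, 5), (159, 5.0, 7), (164, -0.2, 17), (169, 0.0, 18), (174, 1.5, 18), (179, 2.1, 18), (184, 3.8, 19), (189, 3.9, 17), (194, 3.1, 13)]
side [(97, -1.3, 7), (102, 0.5, 9), (107, -0.7, 9), (112, -0.8, 9), (117, -1.0, 9), (122, -1.2, 9), (127, -1.9, 2)]
d [ 0.041 -0.005  0.235] roll -0.003 q6 -0.23
scene [(201, 7.5, 4), (204, 7.9, 4), (207, 8.4, 4), (210, 8.9, 4), (213, 9.3, 4), (216, 9.8, 4)]
side [(128, -1.3, 15), (131, -1.1, 15), (134, 2.0, 11), (137, 6.5, 9), (140, 6.3, 9), (143, 6.2, 9), (146, -3.6, 2)]
```

Request:
carry_out(
  targets=[
    {"dx": 0, "dy": -0.003, "dz": 0.07, "roll": 0, "jaw": 0},
    {"dx": 0, "dy": -0.003, "dz": 0.14, "roll": 0, "jaw": 0},
    {"dx": 0, "dy": -0.003, "dz": 0.2, "roll": 0, "jaw": 0},
    {"dx": 0, "dy": -0.003, "dz": 0.25, "roll": 0, "jaw": 0},
    {"dx": 0, "dy": -0.003, "dz": 0.29, "roll": 0, "jaw": 0},
    {"dx": 0, "dy": -0.003, "dz": 0.29, "roll": 0, "jaw": 0},
  ],
  force=4,
)

```text
t: 78.38
tool_pos: [0.6647, -0.0984, 0.2011]
tool_rot: [-2.324, -2.11, 0.002]
wrist_force: [-0.5, 0.9, -1.2]
gripper_width: 0.0236
finger_force: 4.0
```

Request:
carry_out(
  targets=[
    {"dx": 0.02, "dy": 0, "dz": 0, "roll": 0, "jaw": 0},
    {"dx": 0.04, "dy": 0, "dz": 0, "roll": 0, "jaw": 0},
    {"dx": 0.06, "dy": 0, "dz": 0, "roll": 0, "jaw": 0},
    {"dx": 0.06, "dy": 0, "dz": 0, "roll": 0, "jaw": 0},
  ],
)

```text
t: 78.88
tool_pos: [0.668, -0.0737, 0.203]
tool_rot: [2.324, 2.113, 0.001]
wrist_force: [-0.7, -0.3, -1.6]
gripper_width: 0.0243
finger_force: 4.0
```

```bash
python3 chk2.py awl
```

```text
t 78.88 p [ 0.668  -0.0737  0.203 ] yaw 84.6 w 0.0243 ff 4.0 F [-0.7 -0.3 -1.6] q6 -0.19
awl [(584, [190.0, 234.0]), (195, [220.0, 150.0])] axis(down) [-0.011 -0.193 -0.981] tilt 11.2 top [ 0.663 -0.064  0.219] bot [ 0.679 -0.094  0.095]
scene [(201, 3.8, 4), (206, 3.6, 3), (211, 3.3, 4), (216, 0.9, 6), (221, -1.6, 15), (226, -1.9, 14), (231, -2.5, 14), (236, -1.3, 16)]
side [(135, -0.7, 6), (140, -0.4, 5), (145, 0.9, 8), (150, 0.7, 8), (155, 2.0, 5), (160, 1.8, 5), (165, 1.6, 3)]
```

Request:
carry_out(
  targets=[
    {"dx": -0.015, "dy": -0.004, "dz": 0, "roll": 0, "jaw": 0},
    {"dx": -0.02, "dy": -0.004, "dz": 0.04, "roll": 0, "jaw": 0},
    {"dx": -0.02, "dy": -0.004, "dz": 0.07, "roll": 0, "jaw": 0},
    {"dx": -0.02, "dy": -0.004, "dz": 0.09, "roll": 0, "jaw": 0},
    {"dx": -0.02, "dy": -0.004, "dz": 0.1, "roll": 0, "jaw": 0},
    {"dx": -0.02, "dy": -0.004, "dz": 0.1, "roll": 0, "jaw": 0},
  ],
)

```text
t: 79.82
tool_pos: [0.6656, -0.0824, 0.1627]
tool_rot: [2.325, 2.112, 0.0]
wrist_force: [-0.5, -0.1, -1.3]
gripper_width: 0.0237
finger_force: 4.0
```

```bash
python3 chk2.py awl
```

```text
t 79.83 p [ 0.6656 -0.0824  0.1627] yaw 84.5 w 0.0237 ff 4.0 F [-0.5 -0.1 -1.3] q6 -0.21
awl [(466, [189.0, 241.0]), (208, [223.0, 163.0])] axis(down) [ 0.031 -0.18  -0.983] tilt 10.5 top [ 0.661 -0.072  0.18 ] bot [ 0.668 -0.094  0.067]
scene [(215, 3.9, 4), (220, 3.6, 3), (225, 3.8, 3), (230, 1.0, 6), (235, -1.6, 15), (240, -1.0, 16), (245, 0.8, 22), (250, -3.6, 20)]
side [(147, -0.7, 5), (152, -0.9, 5), (157, 0.9, 7), (162, 0.7, 7), (167, 0.5, 7), (172, 0.8, 10)]
```

Request:
carry_out(
  targets=[
    {"dx": 0, "dy": 0, "dz": 0.006, "roll": 0, "jaw": 0},
    {"dx": 0, "dy": 0, "dz": 0.01, "roll": 0, "jaw": 0},
    {"dx": 0, "dy": 0, "dz": 0.01, "roll": 0, "jaw": 0},
    {"dx": 0, "dy": 0, "dz": 0.01, "roll": 0, "jaw": 0.55},
    {"dx": 0, "dy": 0, "dz": 0.01, "roll": 0, "jaw": 0.55},
    {"dx": 0, "dy": 0, "dz": 0.01, "roll": 0, "jaw": 0.55},
    {"dx": 0, "dy": 0, "dz": -0.1, "roll": 0, "jaw": 0.55},
    {"dx": 0, "dy": 0, "dz": -0.25, "roll": 0, "jaw": 0.55},
    {"dx": 0, "dy": 0, "dz": -0.48, "roll": 0, "jaw": 0.55},
    {"dx": 0, "dy": 0, "dz": -0.48, "roll": 0, "jaw": 0.55},
    {"dx": 0, "dy": 0, "dz": -0.48, "roll": 0, "jaw": 0.55},
  ],
)

```text
t: 81.4
tool_pos: [0.6665, -0.0827, 0.3577]
tool_rot: [2.322, 2.109, 0.005]
wrist_force: [0.6, -0.1, 0.1]
gripper_width: 0.0504
finger_force: 0.0
```

```bash
python3 - <<'E'
from h import *
st()
for n,P in (("awl",[.666,-.083,.14]),("slicker",[.672,-.015,.13]),("creaser",[.679,.053,.13]),("punch",[.685,.121,.13]),("brush",[.692,.189,.15])): held(n,P)
s=snap("scene")
for y in(-.11,-.1,-.09,-.083,-.07): print(y,proj(s,[.6657,y,.175]).round(1).tolist())
m=mask(s["im"],[(2,14)],110,15,125); q=proj(s,[.666,-.083,.12])[0].astype(int);print(q)
for r in range(q[1]-30,q[1]+8,3): k=np.flatnonzero(m[r,q[0]-40:q[0]+30])+q[0]-40; print(r,k.min() if len(k) else None,k.max() if len(k) else None,len(k))
go(.681,.117,.36,84.5)
E
```

```text
t 81.4 p [ 0.6665 -0.0827  0.3577] yaw 84.5 w 0.0504 ff 0.0 F [ 0.6 -0.1  0.1] q6 -0.21
awl [(826, [192.0, 241.0]), (223, [223.0, 162.0])] axis(down) [-0.115  0.178 -0.977] tilt 12.2 top [ 0.665 -0.094  0.172] bot [ 0.672 -0.063  0.067]
slicker [(539, [216.0, 240.0]), (282, [213.0, 169.0])] axis(down) [ 0.041  0.12  -0.992] tilt 7.3 top [ 0.663 -0.036  0.174] bot [ 0.671 -0.024  0.071]
creaser [(523, [258.0, 248.0]), (296, [196.0, 180.0])] axis(down) [-0.003 -0.006 -1.   ] tilt 0.4 top [0.675 0.054 0.176] bot [0.681 0.051 0.073]
punch [(702, [295.0, 248.0]), (427, [181.0, 188.0])] axis(down) [-0.005  0.106 -0.994] tilt 6.1 top [0.68  0.117 0.189] bot [0.687 0.126 0.079]
brush [(720, [335.0, 253.0]), (501, [163.0, 195.0])] axis(down) [ 0.005 -0.004 -1.   ] tilt 0.4 top [0.687 0.193 0.2  ] bot [0.694 0.188 0.092]
-0.11 [[171.4, 216.2]]
-0.1 [[176.7, 216.7]]
-0.09 [[182.0, 217.3]]
-0.083 [[185.7, 217.7]]
-0.07 [[192.6, 218.4]]
[188 237]
207 None None 0
210 None None 0
213 None None 0
216 186 194 9
219 184 196 13
222 183 196 14
225 183 196 14
228 184 195 12
231 184 197 14
234 184 197 14
237 184 204 21
240 184 207 24
243 182 205 24
d [ 0.5   -0.009 -0.015] roll -0.0 q6 -0.21
```

Request:
carry_out(
  targets=[
    {"dx": 0.25, "dy": -0.005, "dz": 0, "roll": 0, "jaw": 0.55},
    {"dx": 0.5, "dy": -0.009, "dz": 0, "roll": 0, "jaw": 0.55},
    {"dx": 0.5, "dy": -0.009, "dz": 0, "roll": 0, "jaw": 0.55},
    {"dx": 0.5, "dy": -0.009, "dz": 0, "roll": 0, "jaw": 0.55},
    {"dx": 0.5, "dy": -0.009, "dz": 0.15, "roll": 0, "jaw": 0.55},
    {"dx": 0.5, "dy": -0.009, "dz": 0.3, "roll": 0, "jaw": 0.55},
    {"dx": 0.5, "dy": -0.009, "dz": 0.4, "roll": 0, "jaw": 0.55},
    {"dx": 0.5, "dy": -0.009, "dz": 0.455, "roll": 0, "jaw": 0.55},
    {"dx": 0.5, "dy": -0.009, "dz": 0.455, "roll": 0, "jaw": 0.55},
    {"dx": 0.5, "dy": -0.009, "dz": 0.455, "roll": 0, "jaw": 0.55},
  ],
)

```text
t: 83.2
tool_pos: [0.6819, 0.1163, 0.1743]
tool_rot: [2.325, 2.11, 0.003]
wrist_force: [0.8, 0.6, 0.8]
gripper_width: 0.0508
finger_force: 0.0
```

Request:
carry_out(
  targets=[
    {"dx": 0, "dy": 0, "dz": 0, "roll": 0, "jaw": 0},
    {"dx": 0, "dy": 0, "dz": 0, "roll": 0, "jaw": 0},
    {"dx": 0, "dy": 0, "dz": 0, "roll": 0, "jaw": 0},
    {"dx": 0, "dy": 0, "dz": 0, "roll": 0, "jaw": 0},
    {"dx": 0, "dy": 0, "dz": -0.03, "roll": 0, "jaw": 0},
    {"dx": 0, "dy": 0, "dz": -0.05, "roll": 0, "jaw": 0},
    {"dx": 0.02, "dy": 0, "dz": -0.05, "roll": 0, "jaw": 0},
    {"dx": 0.035, "dy": 0, "dz": -0.05, "roll": 0, "jaw": 0},
    {"dx": 0.035, "dy": 0, "dz": -0.05, "roll": 0, "jaw": 0},
  ],
  force=4,
)

```text
t: 84.32
tool_pos: [0.682, 0.1317, 0.192]
tool_rot: [-2.324, -2.113, 0.001]
wrist_force: [-0.4, 1.3, -1.8]
gripper_width: 0.0239
finger_force: 4.0
```

```bash
python3 chk2.py punch
```

```text
t 84.33 p [0.682  0.1317 0.192 ] yaw 84.5 w 0.0239 ff 4.0 F [-0.4  1.3 -1.8] q6 0.11
punch [(515, [297.0, 248.0]), (402, [179.0, 185.0])] axis(down) [-0.25   0.3   -0.921] tilt 23.0 top [0.696 0.107 0.194] bot [0.68  0.141 0.1  ]
scene [(233, -14.2, 10), (238, -11.0, 16), (243, -6.2, 25), (248, -3.4, 19), (253, -0.7, 13), (258, -0.9, 13)]
side [(159, 0.8, 2), (164, 18.8, 2), (169, 1.7, 10), (174, 0.3, 14), (179, 1.0, 14), (184, 1.9, 15), (189, -0.5, 12), (194, 0.7, 12), (199, -1.1, 9)]
```

Request:
carry_out(
  targets=[
    {"dx": -0.023, "dy": 0.005, "dz": 0, "roll": 0, "jaw": 0},
    {"dx": -0.023, "dy": 0.005, "dz": 0.03, "roll": 0, "jaw": 0},
    {"dx": -0.023, "dy": 0.005, "dz": 0.055, "roll": 0, "jaw": 0},
    {"dx": -0.023, "dy": 0.005, "dz": 0.07, "roll": 0, "jaw": 0},
    {"dx": -0.023, "dy": 0.005, "dz": 0.07, "roll": 0, "jaw": 0},
  ],
)

```text
t: 85.15
tool_pos: [0.6832, 0.1217, 0.1641]
tool_rot: [-2.325, -2.112, 0.001]
wrist_force: [0.4, 0.2, -1.4]
gripper_width: 0.0241
finger_force: 4.0
```

Request:
carry_out(
  targets=[
    {"dx": 0, "dy": 0, "dz": 0.008, "roll": 0, "jaw": 0},
    {"dx": 0, "dy": 0, "dz": 0.012, "roll": 0, "jaw": 0},
    {"dx": 0, "dy": 0, "dz": 0.012, "roll": 0, "jaw": 0},
  ],
)

```text
t: 85.52
tool_pos: [0.6847, 0.1217, 0.162]
tool_rot: [2.324, 2.111, 0.005]
wrist_force: [1.1, 0.0, 4.9]
gripper_width: 0.0238
finger_force: 4.0
```

```bash
python3 chk2.py punch
```

```text
t 85.53 p [0.6847 0.1217 0.162 ] yaw 84.5 w 0.0238 ff 4.0 F [1.1 0.  4.9] q6 0.1
punch [(277, [294.0, 263.0]), (360, [181.0, 191.0])] axis(down) [-0.079 -0.01  -0.997] tilt 4.6 top [0.699 0.117 0.167] bot [0.686 0.119 0.071]
scene [(251, -1.8, 7), (256, -0.8, 13), (261, -0.6, 12), (266, -0.4, 13)]
side [(168, 21.9, 1), (173, -0.6, 5), (178, -2.2, 9), (183, 2.1, 14), (188, -0.8, 12), (193, -0.3, 12), (198, 0.2, 12), (203, -0.4, 12)]
```

Floor contact, vertical and lower. Release, lift.

Request:
carry_out(
  targets=[
    {"dx": 0, "dy": 0, "dz": 0, "roll": 0, "jaw": 0.55},
    {"dx": 0, "dy": 0, "dz": 0, "roll": 0, "jaw": 0.55},
    {"dx": 0, "dy": 0, "dz": 0, "roll": 0, "jaw": 0.55},
    {"dx": 0, "dy": 0, "dz": -0.1, "roll": 0, "jaw": 0.55},
    {"dx": 0, "dy": 0, "dz": -0.25, "roll": 0, "jaw": 0.55},
    {"dx": 0, "dy": 0, "dz": -0.45, "roll": 0, "jaw": 0.55},
    {"dx": 0, "dy": 0, "dz": -0.45, "roll": 0, "jaw": 0.55},
    {"dx": 0, "dy": 0, "dz": -0.45, "roll": 0, "jaw": 0.55},
  ],
)

```text
t: 86.72
tool_pos: [0.6839, 0.1215, 0.3408]
tool_rot: [2.325, 2.111, 0.003]
wrist_force: [0.2, 0.2, -0.5]
gripper_width: 0.0505
finger_force: 0.0
```

```bash
python3 - <<'E'
from h import *
st()
for n,P in (("punch",[.685,.121,.13]),("brush",[.692,.189,.15])): held(n,P)
w=snap("side");q=proj(w,[.685,.121,.13])[0];b=min(blobs(mask(w["im"],WC["punch"],110,25)),key=lambda b:np.linalg.norm(b[1]-q));y=np.argwhere(b[2]);print("punch side rows",y[:,0].min(),y[:,0].max())
go(.5115,.411,.34,-2.1);print("need world yaw ~88 (tool x) -> -2")
E
```

```text
t 86.72 p [0.6839 0.1215 0.3408] yaw 84.5 w 0.0505 ff 0.0 F [ 0.2  0.2 -0.5] q6 0.1
punch [(694, [295.0, 249.0]), (395, [181.0, 190.0])] axis(down) [-0.042  0.062 -0.997] tilt 4.3 top [0.677 0.121 0.182] bot [0.686 0.122 0.072]
brush [(723, [335.0, 253.0]), (502, [163.0, 195.0])] axis(down) [-0.013 -0.004 -1.   ] tilt 0.8 top [0.687 0.193 0.2  ] bot [0.694 0.188 0.092]
punch side rows 174 207
d [ 0.679 -0.495 -0.006] roll 2.886 q6 0.1
need world yaw ~88 (tool x) -> -2
```

```bash
python3 -c "
from h import *
go(.5145,.447,.34,87.9);go(.5145,.447,.125,87.9)"
```

```text
d [ 0.77  -0.497 -0.006] roll -0.114 q6 0.1
d [ 0.77  -0.494  0.531] roll -0.114 q6 0.1
```

Request:
carry_out(
  targets=[
    {"dx": 0.77, "dy": -0.495, "dz": 0, "roll": -0.11, "jaw": 0},
    {"dx": 0.77, "dy": -0.495, "dz": 0, "roll": -0.11, "jaw": 0},
    {"dx": 0.77, "dy": -0.495, "dz": 0, "roll": -0.11, "jaw": 0},
    {"dx": 0.77, "dy": -0.495, "dz": 0, "roll": -0.11, "jaw": 0},
    {"dx": 0.77, "dy": -0.495, "dz": 0, "roll": -0.11, "jaw": 0},
    {"dx": 0.77, "dy": -0.495, "dz": 0, "roll": -0.11, "jaw": 0},
    {"dx": 0.77, "dy": -0.495, "dz": 0, "roll": -0.11, "jaw": 0},
    {"dx": 0.77, "dy": -0.495, "dz": 0, "roll": -0.11, "jaw": 0},
  ],
  force=10,
)

```text
t: 87.98
tool_pos: [0.5159, 0.4466, 0.3386]
tool_rot: [2.264, 2.178, -0.003]
wrist_force: [0.8, -0.5, -0.1]
gripper_width: 0.0004
finger_force: 0.0
```

```bash
python3 -c "
from h import *
st();go(.5145,.447,.125,87.9);s=snap('scene');b=[b for b in blobs(mask(s['im'],COL['brush'],150,60)) if b[1][0]>380];print([(x[0],x[1].round(1)) for x in b])"
```

```text
t 87.97 p [0.5159 0.4466 0.3386] yaw 87.8 w 0.0004 ff 0.0 F [ 0.8 -0.5 -0.1] q6 0.58
d [ 0.002 -0.003  0.534] roll -0.004 q6 0.58
[(237, array([434.3, 202.9]))]
```

Request:
carry_out(
  targets=[
    {"dx": 0.003, "dy": 0, "dz": 0.15, "roll": 0, "jaw": 0},
    {"dx": 0.003, "dy": 0, "dz": 0.3, "roll": 0, "jaw": 0},
    {"dx": 0.003, "dy": 0, "dz": 0.43, "roll": 0, "jaw": 0},
    {"dx": 0.003, "dy": 0, "dz": 0.5, "roll": 0, "jaw": 0},
    {"dx": 0.003, "dy": 0, "dz": 0.525, "roll": 0, "jaw": 0},
    {"dx": 0.003, "dy": 0, "dz": 0.525, "roll": 0, "jaw": 0},
    {"dx": 0.003, "dy": 0, "dz": 0.525, "roll": 0, "jaw": 0},
  ],
)

```text
t: 88.9
tool_pos: [0.5174, 0.4487, 0.1321]
tool_rot: [2.264, 2.177, 0.005]
wrist_force: [1.1, 0.5, 0.0]
gripper_width: 0.0003
finger_force: 0.0
```

Request:
carry_out(
  targets=[
    {"dx": -0.03, "dy": 0, "dz": 0, "roll": 0, "jaw": 0},
    {"dx": -0.06, "dy": 0, "dz": 0, "roll": 0, "jaw": 0},
    {"dx": -0.1, "dy": 0, "dz": 0, "roll": 0, "jaw": 0},
    {"dx": -0.14, "dy": 0, "dz": 0, "roll": 0, "jaw": 0},
    {"dx": -0.18, "dy": 0, "dz": 0, "roll": 0, "jaw": 0},
    {"dx": -0.22, "dy": 0, "dz": 0, "roll": 0, "jaw": 0},
    {"dx": -0.25, "dy": 0, "dz": 0, "roll": 0, "jaw": 0},
    {"dx": -0.28, "dy": 0, "dz": 0, "roll": 0, "jaw": 0},
    {"dx": -0.28, "dy": 0, "dz": 0, "roll": 0, "jaw": 0},
  ],
)

```text
t: 90.02
tool_pos: [0.5111, 0.3348, 0.1291]
tool_rot: [2.265, 2.177, -0.004]
wrist_force: [0.9, 0.2, -0.8]
gripper_width: 0.0004
finger_force: 0.0
```

Request:
carry_out(
  targets=[
    {"dx": -0.01, "dy": 0, "dz": 0, "roll": 0, "jaw": 0},
    {"dx": -0.02, "dy": 0, "dz": 0, "roll": 0, "jaw": 0},
    {"dx": -0.02, "dy": 0, "dz": 0, "roll": 0, "jaw": 0},
  ],
)

```text
t: 90.4
tool_pos: [0.5108, 0.328, 0.1292]
tool_rot: [-2.264, -2.178, 0.003]
wrist_force: [0.9, 0.5, -0.9]
gripper_width: 0.0003
finger_force: 0.3
```

Request:
carry_out(
  targets=[
    {"dx": -0.01, "dy": 0, "dz": 0, "roll": 0, "jaw": 0},
    {"dx": -0.015, "dy": 0, "dz": 0, "roll": 0, "jaw": 0},
    {"dx": -0.015, "dy": 0, "dz": 0, "roll": 0, "jaw": 0},
  ],
)

```text
t: 90.78
tool_pos: [0.5111, 0.3221, 0.1298]
tool_rot: [2.264, 2.178, -0.001]
wrist_force: [-0.8, 0.6, -1.0]
gripper_width: 0.0005
finger_force: 0.5
```

Request:
carry_out(
  targets=[
    {"dx": -0.01, "dy": 0, "dz": 0, "roll": 0, "jaw": 0},
    {"dx": -0.015, "dy": 0, "dz": 0, "roll": 0, "jaw": 0},
    {"dx": -0.015, "dy": 0, "dz": 0, "roll": 0, "jaw": 0},
  ],
)

```text
t: 91.15
tool_pos: [0.511, 0.3198, 0.13]
tool_rot: [-2.261, -2.175, -0.01]
wrist_force: [0.5, 13.7, -5.5]
gripper_width: 0.0003
finger_force: 6.9
```

```bash
python3 -c "
from h import *
st();s=snap('scene');b=[b for b in blobs(mask(s['im'],COL['brush'],150,60)) if b[1][0]>360];print([(x[0],x[1].round(1)) for x in b]);print(proj(s,[[.508,.301,.128],[.512,.411,.128]]))"
```

```text
t 91.15 p [0.511  0.3198 0.13  ] yaw 87.8 w 0.0003 ff 6.9 F [ 0.5 13.7 -5.5] q6 0.39
[(220, array([383.6, 196.6]))]
[[382.70477428 196.52052819]
 [433.4040786  202.57607592]]
```

Request:
carry_out(
  targets=[
    {"dx": -0.005, "dy": 0, "dz": 0, "roll": 0, "jaw": 0},
    {"dx": -0.005, "dy": 0, "dz": 0, "roll": 0, "jaw": 0},
  ],
)

```text
t: 91.45
tool_pos: [0.511, 0.3196, 0.1301]
tool_rot: [-2.259, -2.174, -0.015]
wrist_force: [1.4, 20.2, -7.5]
gripper_width: 0.0006
finger_force: 10.0
```

Request:
carry_out(
  targets=[
    {"dx": 0.03, "dy": 0, "dz": 0, "roll": 0, "jaw": 0},
    {"dx": 0.05, "dy": 0, "dz": 0, "roll": 0, "jaw": 0},
    {"dx": 0.05, "dy": 0, "dz": -0.1, "roll": 0, "jaw": 0},
    {"dx": 0.05, "dy": 0, "dz": -0.25, "roll": 0, "jaw": 0},
    {"dx": 0.05, "dy": 0, "dz": -0.45, "roll": 0, "jaw": 0},
    {"dx": 0.05, "dy": 0, "dz": -0.45, "roll": 0, "jaw": 0},
    {"dx": 0.05, "dy": 0, "dz": -0.45, "roll": 0, "jaw": 0},
    {"dx": 0.05, "dy": 0, "dz": -0.45, "roll": 0, "jaw": 0},
  ],
)

```text
t: 92.45
tool_pos: [0.5107, 0.3338, 0.307]
tool_rot: [-2.263, -2.177, 0.007]
wrist_force: [-0.4, 0.5, -0.5]
gripper_width: 0.0004
finger_force: 0.0
```

```bash
python3 - <<'E'
from h import *
st()
s=snap('scene');b=[b for b in blobs(mask(s['im'],COL['brush'],150,60)) if b[1][0]>360];print([(x[0],x[1].round(1)) for x in b])
for n,P in (("slicker",[.672,-.015,.13]),("creaser",[.679,.053,.13]),("punch",[.685,.121,.13]),("brush",[.692,.189,.15])): held(n,P)
a=cv2.imread("pics/scene0.png").astype(int);d=np.abs(s["im"].astype(int)-a).max(2)
for nm,c in(("wax",(295,238)),("tin",(306,186)),("awl",(190,225))):
    x,y=c;print(nm,(d[y-9:y+9,x-12:x+12]>60).mean().round(2))
print([(o[0],o[1].round(1).tolist()) for o in blobs(mask(s["im"],WC["punch"],110,25),60)][:4])
m=mask(s["im"],[(2,14)],110,15,125)
for r in range(213,237,5): k=np.flatnonzero(m[r,150:212])+150; print(r,k.min() if len(k) else None,k.max() if len(k) else None)
E
```

```text
t 92.45 p [0.5107 0.3338 0.307 ] yaw 87.8 w 0.0004 ff 0.0 F [-0.4  0.5 -0.5] q6 0.42
[(216, array([383.5, 196.7]))]
slicker [(536, [216.0, 239.0]), (278, [213.0, 169.0])] axis(down) [ 0.036  0.119 -0.992] tilt 7.2 top [ 0.663 -0.036  0.172] bot [ 0.671 -0.024  0.073]
creaser [(489, [258.0, 248.0]), (168, [197.0, 186.0])] axis(down) [ 0.085  0.002 -0.996] tilt 4.9 top [0.661 0.058 0.152] bot [0.683 0.051 0.074]
punch [(708, [295.0, 249.0]), (399, [181.0, 190.0])] axis(down) [-0.058  0.066 -0.996] tilt 5.0 top [0.678 0.12  0.184] bot [0.686 0.122 0.072]
brush [(717, [335.0, 253.0]), (498, [163.0, 195.0])] axis(down) [-0.007 -0.005 -1.   ] tilt 0.5 top [0.687 0.193 0.2  ] bot [0.694 0.188 0.092]
wax 0.04
tin 0.0
awl 0.62
[(710, [294.8, 248.9]), (477, [295.8, 362.9])]
213 None None
218 183 194
223 181 195
228 182 195
233 182 196
```

```bash
python3 -c "
from cell import *
print(sign_off())"
```

```text
the job is handed in; nothing more can be done
None
```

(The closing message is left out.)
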